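# Click the grooved cartridge into its holder

## Robot

A 7-joint arm with a two-finger parallel gripper is mounted at the origin on a cart in front of the work surface, level with it; the furniture and walls round the work are solid. World frame = base frame: x ahead of the robot, y to its left, z up, the work surface at z = 0. Lengths are in m, angles in rad, forces in N, time in s.
With the tool pointing down it reaches from about 0.425 to 0.925 m from the base axis. Payload 6.8 kg.
Tool frame: the origin (TCP) lies at the very end of the fingers, on their centre line; the grasp point (between the pads) lies 19 mm behind it (r.grip_depth is the distance from the TCP to the grasp point, in m); z points along the fingers, y is the direction in which the jaws open and shut (so a half turn about z gives the same grasp; the last joint's range is limited). The gripper opens to 85 mm and grips with 20 to 120 N. Pads are 22 mm wide; open, the fingers measure 114 mm over their backs; the gripper's body (76 mm by 85 mm) begins 54 mm behind the grasp point. The pads swing forward as they close: fully open they stand 13 mm farther back than shut.
Start: joints at [-1.355, 0.477, 0.022, 1.555, -0.011, 1.109, -0.083], TCP at [0.215, 0.64, 0.206] pointing down, gripper open.
Joint ranges: [-2.96, 2.96], [-0.34, 2.1], [-1.41, 1.46], [0.24, 2.44], [-1.37, 4.51], [0.17, 1.92], [-2.96, 2.96]. Speed limits (rad/s): [2.39, 2.39, 3.14, 3.14, 3.14, 3.14, 3.14].

## Interface

Orientations are given as a rotation vector (axis times angle).
In Python, from bench import status, eyes, workorder, spotter, r gives the robot as it stands.
- The arm moves only by the tool drive_tool, never from a script. Its argument "commands" is a list of rows, each an object of numbers: "rx", "ry", "rz": the turn, a rotation vector about the world's x, y, z normalised to -1 to 1, where 1 is 8 degrees; "tx", "ty", "tz": the shift along the world's x, y, z normalised to -1 to 1, where 1 is 20 mm; "grip": the closure, from -1 (fully open) to 1 (shut). A call has 1 to 10 rows; each row shifts and turns the commanded pose from where the row before left it; what a row does not reach is not made up. A row lasts 1/8 s, in which the tool goes at most 62.5 mm and 10.7 degrees, less where a joint would pass 70% of its speed; a pose out of reach is approached as far as the arm can. A call with a number of a shift or a turn outside -1 to 1 is refused whole. A call with a gripper value outside its range is refused whole. The fingers move at their own pace and stop on an object; "grip_force" is the grip in N (left out, the last holds). Time passes only in rows, so rows that do not move let the fingers close. It gives the time, the measured TCP pose, the force and the opening at its end, in the units of the state.
- status.get_obs(): the state, without advancing time (a new reading comes with each control period).
- eyes.grab_frame(name): name is "side" or "top"; returns a dict with "frame" (384x512x3 uint8, blue, green, red), "range_z" (384x512 float32, m along the optical axis (not along the pixel's ray), 0 where there is no reading), "fx", "fy", "cx", "cy" (pixels), "T" (4x4, takes a point from camera to world coordinates). Camera axes: x right, y down, z forward; pixel columns grow to the right and rows downward; lengths in m; the calibration is good to about 2 mm. A picture is of the moment at which its call begins.
- workorder.hand_in(): hands the job in, once; it reports no verdict.
Trained networks look in the newest picture that a camera, given by its name, has taken for a name from the list of things; names that differ only in an ending like _2 or _b are one class to them, and where a whole thing is asked for, a point or a joint stands for the part that bears it (a point fixed in the world has none). Each returns a list of dicts, best first, with "confidence" (0 to 1); they miss things now and then, are a little off and sometimes report something else, mostly with a low value. They report only what shows in the picture. A call takes as long as a camera call. They do not tell look-alikes from the thing itself.
- spotter.boxes_of(camera, target): "position" ([column, row] as shares, 0 to 1, of the picture: columns of its width, rows of its height, amid what is visible of it).
- spotter.masks_of(camera, target): "mask" (384x512 bool, what is visible of it) and "position" ([column, row] as shares, 0 to 1, of the picture: columns of its width, rows of its height, amid what is visible of it).
The state is a dict: "clock": time; "joints": joint angles; "qvel": joint speeds; "tau": joint torques, N m; "tcp_pos": TCP position; "orientation": TCP orientation; "contact_force": force on the tool from outside, world axes, zero at the start; "moment": the same for the moment, N m; "grip_width": finger opening in m.
Only numpy, scipy, OpenCV 4.12 (cv2) and the standard library are available. Lean on these libraries where they do the work, as an engineer would, in place of code of your own. Each camera call takes 0.05 s, during which the arm holds its last target.

## Task

Take the grooved cartridge (the one with the flat grip tab, not the smooth blank with the round knob) from the tray and push it down into the metal holder until the sprung side ball clicks into its groove and holds it down when you let go. How deep that is differs each time, so go by feel and push gently: it must not be rammed onto the hard stop with more than 25 newtons. Leave the blank, the vial and the weighing boat where they stand.

Things in the scene. Friction and masses are not known exactly. Their poses are not given: they have to be found in the camera images.
- cartridge: white rectangular cartridge, about 0.12 kg, standing loose and upright in one of the tray's two compartments. Origin: centre of its underside, z up. Body 30 mm along x, 40 mm along y, 88 mm high; grey collar 34 x 44 mm at 84 to 88 mm height; lower edges of its x faces rounded by 6 mm. It is the same turned by half a turn about z.
- cartridge_tab (a point): centre of the cartridge's flat grip tab, 103 mm above its underside. Tab 26 mm along x, 12 mm along y, from 88 to 118 mm above the underside: grasp it from above with the fingers closing along y.
- cartridge_groove (a point): centre of the cartridge at the middle of its grooves, 22 mm above its underside. Both x faces have a level groove 4 mm deep, from 14.5 to 30 mm above the underside.
- blank: smooth blank of the same body size, without grooves, with a round knob (18 mm diameter, 88 to 118 mm height) in place of the flat tab; stands in the other compartment. Leave it. Origin: centre of its underside.
- tray: shallow open steel tray, 180 x 84 x 16 mm, walls and floor 3 mm, fixed, divided in two compartments at x = -42 and +42 mm of its frame. Origin: centre of its underside.
- holder: metal holder fixed on the worktop, foot plate 96 x 120 x 3 mm, rim at 95 mm. Origin: centre of its underside, z up. The cartridge enters its upright well from above, x along the holder's x (either way round). Held by the ball, the cartridge's underside is 14 to 35 mm above this origin and stays there when released; if not clicked in, a sprung pad lifts it again, 15 mm or more.
- holder_mouth (a point): centre of the well's mouth, at the rim, 95 mm above the holder's origin; axes as the holder's. The well is 31.5 mm along x and 41.5 mm along y; its top 8 mm are a slanting lead-in that widens by 6 mm on each side.
- holder_ball (a point): nominal place of the sprung steel ball (6 mm radius, 4.5 mm proud of the well's +x wall), 44 mm above the holder's origin. Ball, lifting pad and stop sit on one inner carrier set anew each time up to 10 mm higher or lower, which this point does not show. The nose meets the ball with its underside about 2 mm above the ball's centre; the ball presses the cartridge to the -x wall.
- holder_stop (a point): nominal place of the hard stop plate in the well, 21.5 mm above the holder's origin, about 3 mm below the held position (shifts with the carrier, not shown). A sprung pad, 28 mm above it when free, resists with 3 to 7 N. Pushing in takes up to about 13 N and falls off at the click; at the stop the force rises steeply. Limit for the force of the cartridge on the stop plate itself: 25 N.
- vial: 20 ml glass vial with a screw cap, 27 mm diameter, 60 mm high, loose bystander between tray and holder; origin: centre of its underside.
- weigh_boat: white square weighing boat, 74 x 74 x 16 mm, loose bystander near the front; origin: centre of its underside.
Things that resemble listed ones, but are neither listed nor needed, are in the scene too. What is shaped like the holder but orange or turquoise is not meant.

How it is judged:
On the way:
1. the cartridge stands in the holder's mouth, upright (horizontal distance between cartridge and holder below 0.006 m and z of cartridge in the frame of holder between 0.038 and 0.091 m and angle between cartridge's own z axis and vertical below 0.12 rad), for 0.05 s.
At the end, for the whole second after the job is handed in: The cartridge, released and at rest, is held down by the ball: its underside less than 36.5 mm above the holder's origin, within 4 mm of the well's centre and upright within 0.08 rad (z of cartridge in the frame of holder below 0.0365 m and horizontal distance between cartridge and holder below 0.004 m and angle between cartridge's own z axis and vertical below 0.08 rad and linear speed of cartridge below 0.01 m/s and contact force between the fingers and cartridge below 0.1 N); the robot touches nothing.
It fails at once if the cartridge is pressed on the hard stop in the holder with more than 25 N (contact force between cartridge and insert_c0 above 25 N).
It fails at once if the blank pressed into or against the holder (contact force between blank and holder above 1 N).
It fails at once if the blank moved more than 30 mm (distance of blank from where it was at the start of the episode above 0.03 m).
It fails at once if the vial moved more than 30 mm or tipped (distance of vial from where it was at the start of the episode above 0.03 m or angle between vial's own z axis and vertical above 0.5 rad).
It fails at once if the weighing boat moved more than 30 mm (distance of weigh_boat from where it was at the start of the episode above 0.03 m).
It also fails if it takes over 51 s, if anything falls off the work surface, if the arm or the gripper's body presses on something with over 40 N, if the wrist force passes 120 N, or if a joint passes its speed limit or range.

## Working session

There is one attempt and no reset: what is moved stays moved. The work goes in short steps, Python scripts to look and compute and a tool call to move; the robot and the scene stay as the last step left them, time stands still between calls to the robot, and variables do not carry over. Pictures are saved under pics/ and viewed, and the job is handed in when it is done.

Besides the shell and the picture viewer there is one more tool, called after "Call:" as name([rows], argument=value, ...), one row to a line, values as JSON. drive_tool: Moves the arm, as the interface text tells. Scaled input: -1 to 1 covers 20 mm each way for a shift and 8 degrees each way for a turn. Its arguments: {"type":"object","properties":{"commands":{"type":"array","items":{"type":"object","properties":{"rx":{"type":"number"},"ry":{"type":"number"},"rz":{"type":"number"},"tx":{"type":"number"},"ty":{"type":"number"},"tz":{"type":"number"},"grip":{"type":"number"}}}},"grip_force":{"type":"number"}},"required":["commands"]}

```bash
mkdir -p pics; ls
python3 - <<'E'
from bench import status, eyes, workorder, spotter, r
import cv2,numpy as np
print(status.get_obs())
for n in ("top","side"):
    f=eyes.grab_frame(n)
    cv2.imwrite(f"pics/{n}0.png",f["frame"])
    np.savez(f"/tmp/{n}0.npz",**f)
    print(n,f["fx"],f["cx"],f["cy"],f["T"].round(3).tolist())
    for t in("cartridge","cartridge_tab","blank","holder","holder_mouth","vial","weigh_boat","tray"):
        try: print(t,[(round(d["confidence"],2),(np.array(d["position"])*[512,384]).round(0).tolist()) for d in spotter.boxes_of(n,t)][:4])
        except Exception as e: print(t,e)
E
```

```text
pics
{'clock': 0.0, 'joints': array([-1.35507631,  0.47778146,  0.02235391,  1.55643534, -0.01148731,
        1.10929323, -0.08308432]), 'qvel': array([-0.00048348,  0.00016277, -0.00126841, -0.00116426,  0.00104098,
       -0.00043843,  0.00117729]), 'tau': array([ 2.47693833e-04, -5.96447468e+01,  1.60791434e+00, -2.81201237e+01,
        1.24399815e-02,  9.36288794e-03, -1.64868482e-05]), 'tcp_pos': array([0.21460807, 0.63931542, 0.20494534]), 'orientation': array([-5.06365854e-01, -3.10037334e+00,  2.80144253e-03]), 'contact_force': array([ 0.21307427, -0.38040044,  0.19912683]), 'moment': array([-0.02697422,  0.05178767, -0.0133807 ]), 'grip_width': 0.08534142957531411}
top 350.77239621237817 261.1324484347835 195.18303015428515 [[-0.024, -0.999, 0.041, 0.467], [-0.999, 0.025, 0.025, -0.206], [-0.026, -0.04, -0.999, 1.201], [0.0, 0.0, 0.0, 1.0]]
cartridge [(0.48, [151.0, 194.0])]
cartridge_tab [(0.75, [152.0, 195.0])]
blank [(0.56, [154.0, 171.0])]
holder [(0.85, [401.0, 185.0]), (0.79, [267.0, 187.0]), (0.7, [317.0, 155.0]), (0.69, [344.0, 203.0])]
holder_mouth [(0.9, [318.0, 153.0]), (0.89, [346.0, 203.0]), (0.73, [400.0, 185.0]), (0.56, [273.0, 186.0])]
vial [(0.43, [215.0, 184.0]), (0.36, [270.0, 186.0])]
weigh_boat [(0.59, [208.0, 230.0]), (0.5, [149.0, 196.0])]
tray [(0.78, [160.0, 185.0])]
side 373.652519908037 249.99799800764328 186.2901011319762 [[-1.0, -0.013, -0.011, 0.553], [0.002, 0.578, -0.816, 0.725], [0.017, -0.816, -0.578, 0.75], [0.0, 0.0, 0.0, 1.0]]
cartridge [(0.76, [257.0, 302.0])]
cartridge_tab [(0.59, [256.0, 301.0])]
blank [(0.79, [221.0, 296.0])]
holder [(0.85, [245.0, 205.0]), (0.68, [249.0, 136.0]), (0.64, [262.0, 162.0]), (0.61, [216.0, 172.0])]
holder_mouth [(0.91, [264.0, 165.0]), (0.89, [217.0, 172.0]), (0.88, [245.0, 203.0])]
vial [(0.62, [244.0, 244.0])]
weigh_boat [(0.78, [296.0, 258.0])]
tray []
```

Run:
```python
import cv2
a=cv2.imread("pics/top0.png");b=cv2.imread("pics/side0.png")
cv2.imwrite("pics/top0c.png",cv2.resize(a[120:260,110:450],None,fx=2.3,fy=2.3,interpolation=cv2.INTER_CUBIC))
cv2.imwrite("pics/side0c.png",cv2.resize(b[90:360,130:380],None,fx=2.2,fy=2.2,interpolation=cv2.INTER_CUBIC))
```

```text
(no output)
```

View pics/top0c.png

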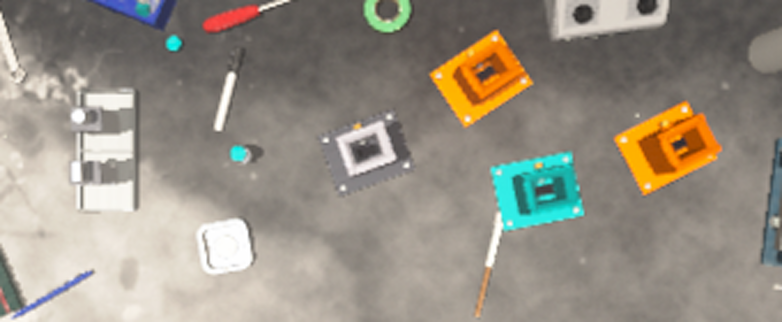

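View pics/side0c.png

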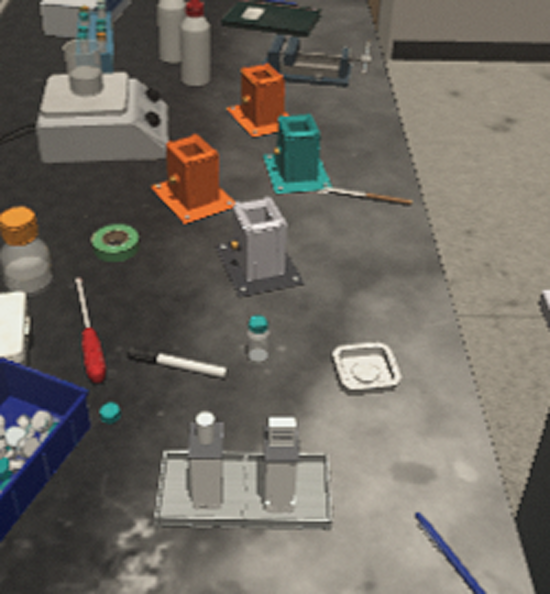

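View pics/side0.png

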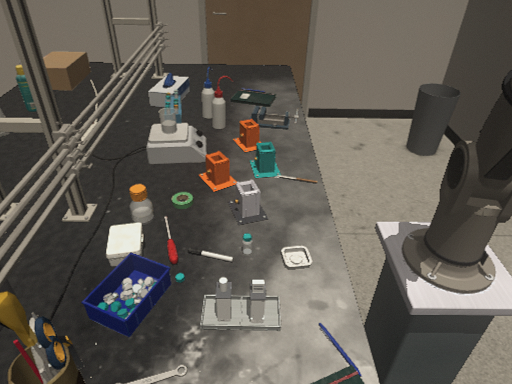

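The top view shows the grey holder at about (268,187). The tray is at (157,185), with the round-knob blank at (145,171) and the flat-tab cartridge at (145,195). The orange and turquoise holders are decoys. Next I'll measure with depth.

```bash
cat > h.py <<'E'
import numpy as np,cv2
def cloud(f):
    z=f["range_z"];v,u=np.mgrid[:384,:512]
    p=np.stack([(u-f["cx"])*z/f["fx"],(v-f["cy"])*z/f["fy"],z],-1)
    w=p@f["T"][:3,:3].T+f["T"][:3,3]; w[z==0]=np.nan
    return w
def rect(pts):
    c,s,a=cv2.minAreaRect((pts[:,:2]*1000).astype(np.float32)); return np.round(c,1),np.round(s,1),round(a,1)
E
python3 - <<'E'
from h import *
F={n:dict(np.load(f"/tmp/{n}0.npz")) for n in("top","side")}
W={n:cloud(F[n]) for n in F}
for n,w in W.items():
    P=w.reshape(-1,3);P=P[np.isfinite(P[:,0])]
    X,Y,Z=P.T
    print(n,"table z", np.median(Z[(abs(X-.45)<.1)&(abs(Y-0.0)<.03)]))
    # high points
    for lab,lo,hi,bx in (("tray obj tops",.112,.135,(.3,.65,.0,.3)),("collars",.08,.1,(.3,.65,.0,.3)),("holder rim",.085,.105,(.38,.6,-.3,-.1)),("holder foot",-.002,.008,(.38,.6,-.3,-.1))):
        m=(Z>lo)&(Z<hi)&(X>bx[0])&(X<bx[1])&(Y>bx[2])&(Y<bx[3]); Q=P[m]
        print(lab,len(Q),Q.min(0).round(4) if len(Q) else'',Q.max(0).round(4) if len(Q) else'')
    m=(Z>.07)&(X>.3)&(X<.65)&(Y>-.3)&(Y<.3)
    img=np.zeros((600,350),np.uint8)
    for x,y,zz in P[m]: img[int((y+.3)*1000),int((x-.3)*1000)]=255
    img=cv2.dilate(img,np.ones((5,5)))
    k,l,st,c=cv2.connectedComponentsWithStats(img)
    for i in range(1,k):
        Q=np.array([p for p in P[m] if l[int((p[1]+.3)*1000),int((p[0]-.3)*1000)]==i])
        for lo,hi in((.075,.105),(.105,.14)):
            q=Q[(Q[:,2]>lo)&(Q[:,2]<hi)]
            if len(q)>4: print(n,i,len(q),rect(q),q[:,2].min().round(4),np.median(q[:,2]).round(4),q[:,2].max().round(4), q[:,:2].mean(0).round(4))
E
```

```text
top table z 0.0025632080209663233
tray obj tops 71 [0.5115 0.1753 0.1124] [0.6055 0.192  0.1261]
collars 217 [0.5059 0.1617 0.0804] [0.6154 0.2102 0.0988]
holder rim 256 [ 0.5099 -0.2448  0.0851] [ 0.5821 -0.1661  0.1015]
holder foot 3107 [ 0.38  -0.3   -0.002] [ 0.6    -0.1001  0.008 ]
top 1 263 (array([ 546.3, -204.1]), array([57.4, 67.4]), 18.4) 0.0767 0.093 0.1015 [ 0.546  -0.2044]
top 2 118 (array([597.9, 183.6]), array([33.6, 45.6]), 4.1) 0.0751 0.0926 0.1006 [0.5966 0.1802]
top 2 37 (array([597.6, 182.3]), array([15.8, 17.7]), 0.7) 0.1053 0.1212 0.1261 [0.5968 0.1819]
top 3 119 (array([522.3, 187.7]), array([44.9, 32.2]), 88.5) 0.0754 0.0924 0.1038 [0.5215 0.1834]
top 3 44 (array([522.8, 186.1]), array([11.5, 22.5]), 87.0) 0.1052 0.122 0.1255 [0.5225 0.185 ]
side table z 0.0005037253189623669
tray obj tops 142 [0.5132 0.1763 0.112 ] [0.6081 0.1968 0.1224]
collars 420 [0.5084 0.1646 0.08  ] [0.6181 0.2119 0.1   ]
holder rim 200 [ 0.5131 -0.2407  0.0853] [ 0.5866 -0.1608  0.0962]
holder foot 1960 [ 0.38   -0.2999 -0.002 ] [ 0.5998 -0.1001  0.008 ]
side 1 302 (array([ 549.9, -201.1]), array([58.1, 69.7]), 19.2) 0.075 0.0886 0.0962 [ 0.5498 -0.1959]
side 2 256 (array([601.3, 187.1]), array([33.1, 44.4]), 2.2) 0.075 0.0904 0.1049 [0.6004 0.1941]
side 2 76 (array([600.4, 187.1]), array([17.5, 16.6]), 63.0) 0.1052 0.1191 0.1224 [0.6005 0.1891]
side 3 230 (array([524.7, 189.1]), array([45.7, 32.6]), 89.9) 0.0752 0.0907 0.1049 [0.5255 0.1997]
side 3 106 (array([525.2, 189.6]), array([24.5, 14.1]), 2.4) 0.1052 0.1184 0.1224 [0.5252 0.1923]
```

Call:
drive_tool([
  {"tx": 0.67, "ty": -0.98, "rz": 0.1, "grip": -1},
  {"tx": 0.67, "ty": -0.98, "rz": 0.1, "grip": -1},
  {"tx": 0.67, "ty": -0.98, "rz": 0.1, "grip": -1},
  {"tx": 0.67, "ty": -0.98, "rz": 0.1, "grip": -1},
  {"tx": 0.67, "ty": -0.98, "rz": 0.1, "grip": -1},
  {"tx": 0.67, "ty": -0.98, "rz": 0.1, "grip": -1},
  {"tx": 0.67, "ty": -0.98, "rz": 0.1, "grip": -1},
  {"tx": 0.67, "ty": -0.98, "rz": 0.1, "grip": -1},
  {"tx": 0.67, "ty": -0.98, "rz": 0.1, "grip": -1},
  {"tx": 0.67, "ty": -0.98, "rz": 0.1, "grip": -1},
], grip_force=40)

```text
validation failed for argument at $.co...
```

Call:
drive_tool([
  {"tx": 0.67, "ty": -0.98, "rz": 0.1, "grip": -1},
  {"tx": 0.67, "ty": -0.98, "rz": 0.1, "grip": -1},
  {"tx": 0.67, "ty": -0.98, "rz": 0.1, "grip": -1},
  {"tx": 0.67, "ty": -0.98, "rz": 0.1, "grip": -1},
  {"tx": 0.67, "ty": -0.98, "rz": 0.1, "grip": -1},
  {"tx": 0.67, "ty": -0.98, "rz": 0.1, "grip": -1},
  {"tx": 0.67, "ty": -0.98, "rz": 0.1, "grip": -1},
  {"tx": 0.67, "ty": -0.98, "rz": 0.1, "grip": -1},
  {"tx": 0.67, "ty": -0.98, "rz": 0.1, "grip": -1},
  {"tx": 0.67, "ty": -0.98, "rz": 0.1, "grip": -1},
])

```text
validation failed for argument at $.co...
```

Call:
drive_tool([
  {"tx": 0.67, "ty": -0.98, "rz": 0.1, "grip": -1},
  {"tx": 0.67, "ty": -0.98, "rz": 0.1, "grip": -1},
  {"tx": 0.67, "ty": -0.98, "rz": 0.1, "grip": -1},
  {"grip": -1},
  {"grip": -1},
])

```text
validation failed for argument at $.co...
```

Run:
```python
from bench import status, eyes
import cv2,numpy as np
o=status.get_obs();print(o)
from scipy.spatial.transform import Rotation as R
print(R.from_rotvec(o["orientation"]).as_matrix().round(3))
f=eyes.grab_frame("side");np.savez("/tmp/side1.npz",**f)
cv2.imwrite("pics/side1.png",cv2.resize(f["frame"][150:350,130:380],None,fx=3,fy=3))
```

```text
{'clock': 0.9, 'joints': array([-1.35506722,  0.47696614,  0.02240389,  1.5554144 , -0.01153556,
        1.10927769, -0.08312171]), 'qvel': array([ 0.0008316 ,  0.00046488, -0.0007423 , -0.00035161,  0.00028225,
       -0.00080631, -0.00055477]), 'tau': array([ 8.21701378e-04, -5.96321297e+01,  1.60682559e+00, -2.81549048e+01,
        1.25682334e-02,  1.64427314e-03, -1.53822896e-05]), 'tcp_pos': array([0.21477507, 0.63993895, 0.2059246 ]), 'orientation': array([-5.06540111e-01, -3.10044756e+00, -1.04256496e-04]), 'contact_force': array([-0.48402089,  0.36856819,  0.37685118]), 'moment': array([-0.01226665, -0.01668159, -0.02937106]), 'grip_width': 0.08547767995983711}
[[-0.948  0.318 -0.   ]
 [ 0.318  0.948  0.   ]
 [ 0.     0.    -1.   ]]
```

View pics/side1.png

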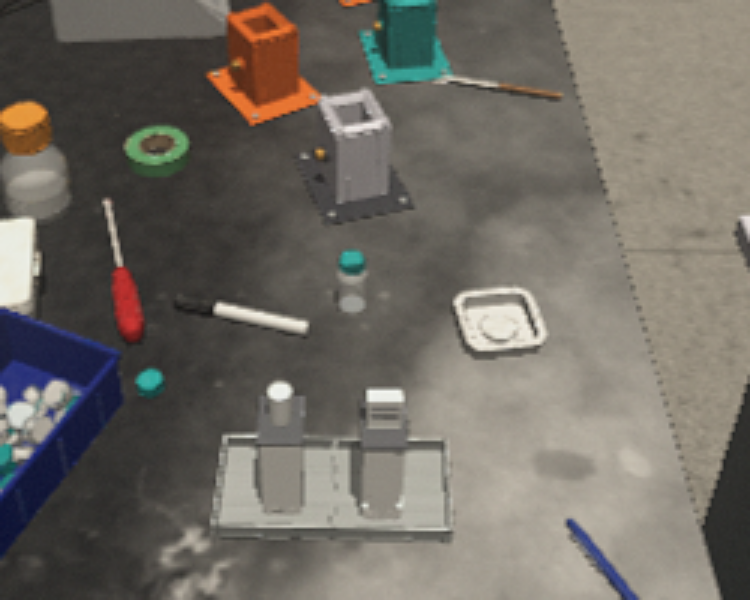

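Call:
drive_tool([
  {"tx": 0.67, "ty": -0.98, "tz": 0, "rx": 0, "ry": 0, "rz": 0.1, "grip": -1},
], grip_force=40)

```text
clock: 1.08
tcp_pos: [0.2263, 0.6215, 0.2057]
orientation: [-0.479, -3.104, -0.001]
contact_force: [1.2, -0.6, -0.1]
grip_width: 0.0859
```

Call:
drive_tool([
  {"tx": 0.67, "ty": -0.98, "tz": 0, "rx": 0, "ry": 0, "rz": 0.1, "grip": -1},
  {"tx": 0.67, "ty": -0.98, "tz": 0, "rx": 0, "ry": 0, "rz": 0.1, "grip": -1},
  {"tx": 0.67, "ty": -0.98, "tz": 0, "rx": 0, "ry": 0, "rz": 0.1, "grip": -1},
  {"tx": 0.67, "ty": -0.98, "tz": 0, "rx": 0, "ry": 0, "rz": 0.1, "grip": -1},
  {"tx": 0.67, "ty": -0.98, "tz": 0, "rx": 0, "ry": 0, "rz": 0.1, "grip": -1},
  {"tx": 0.67, "ty": -0.98, "tz": 0, "rx": 0, "ry": 0, "rz": 0.1, "grip": -1},
  {"tx": 0.67, "ty": -0.98, "tz": 0, "rx": 0, "ry": 0, "rz": 0.1, "grip": -1},
  {"tx": 0.67, "ty": -0.98, "tz": 0, "rx": 0, "ry": 0, "rz": 0.1, "grip": -1},
  {"tx": 0.67, "ty": -0.98, "tz": 0, "rx": 0, "ry": 0, "rz": 0.1, "grip": -1},
  {"tx": 0.67, "ty": -0.98, "tz": 0, "rx": 0, "ry": 0, "rz": 0.1, "grip": -1},
])

```text
clock: 2.33
tcp_pos: [0.3626, 0.4237, 0.2061]
orientation: [0.266, 3.13, 0.001]
contact_force: [0.5, -0.7, -0.3]
grip_width: 0.0857
```

Call:
drive_tool([
  {"tx": 0.67, "ty": -0.98, "tz": 0, "rx": 0, "ry": 0, "rz": 0.1, "grip": -1},
  {"tx": 0.67, "ty": -0.98, "tz": 0, "rx": 0, "ry": 0, "rz": 0.1, "grip": -1},
  {"tx": 0.67, "ty": -0.98, "tz": 0, "rx": 0, "ry": 0, "rz": 0.1, "grip": -1},
  {"tx": 0.67, "ty": -0.98, "tz": 0, "rx": 0, "ry": 0, "rz": 0.1, "grip": -1},
  {"tx": 0.67, "ty": -0.98, "tz": 0, "rx": 0, "ry": 0, "rz": 0.1, "grip": -1},
  {"tx": 0.67, "ty": -0.98, "tz": 0, "rx": 0, "ry": 0, "rz": 0.1, "grip": -1},
  {"tx": 0.67, "ty": -0.98, "tz": 0, "rx": 0, "ry": 0, "rz": 0.1, "grip": -1},
  {"tx": 0.67, "ty": -0.98, "tz": 0, "rx": 0, "ry": 0, "rz": 0.1, "grip": -1},
  {"tx": 0.67, "ty": -0.98, "tz": 0, "rx": 0, "ry": 0, "rz": 0.1, "grip": -1},
  {"tx": 0.67, "ty": -0.98, "tz": 0, "rx": 0, "ry": 0, "rz": 0.1, "grip": -1},
])

```text
clock: 3.58
tcp_pos: [0.4966, 0.2277, 0.2061]
orientation: [0.047, 3.141, 0.0]
contact_force: [-0.2, -0.4, 0.2]
grip_width: 0.085
```

Call:
drive_tool([
  {"tx": 0.67, "ty": -0.98, "tz": 0, "rx": 0, "ry": 0, "rz": 0.1, "grip": -1},
  {"tx": 0.67, "ty": -0.98, "tz": 0, "rx": 0, "ry": 0, "rz": 0.1, "grip": -1},
  {"tx": 0, "ty": 0, "tz": 0, "rx": 0, "ry": 0, "rz": 0, "grip": -1},
  {"tx": 0, "ty": 0, "tz": 0, "rx": 0, "ry": 0, "rz": 0, "grip": -1},
])

```text
clock: 4.08
tcp_pos: [0.5225, 0.19, 0.2059]
orientation: [-0.003, -3.141, -0.001]
contact_force: [0.0, 0.2, 0.3]
grip_width: 0.0855
```

Run:
```python
from bench import status, eyes
import cv2,numpy as np
o=status.get_obs()
from scipy.spatial.transform import Rotation as R
print(o["clock"],o["tcp_pos"],o["contact_force"]);print(R.from_rotvec(o["orientation"]).as_matrix().round(3))
f=eyes.grab_frame("side");np.savez("/tmp/side2.npz",**f)
cv2.imwrite("pics/side2.png",cv2.resize(f["frame"][150:350,130:380],None,fx=3,fy=3))
```

```text
4.075 [0.5224924 0.1900248 0.2058955] [0.01666183 0.17219597 0.31178019]
[[-1.     0.002 -0.   ]
 [ 0.002  1.     0.001]
 [ 0.     0.001 -1.   ]]
```

View pics/side2.png

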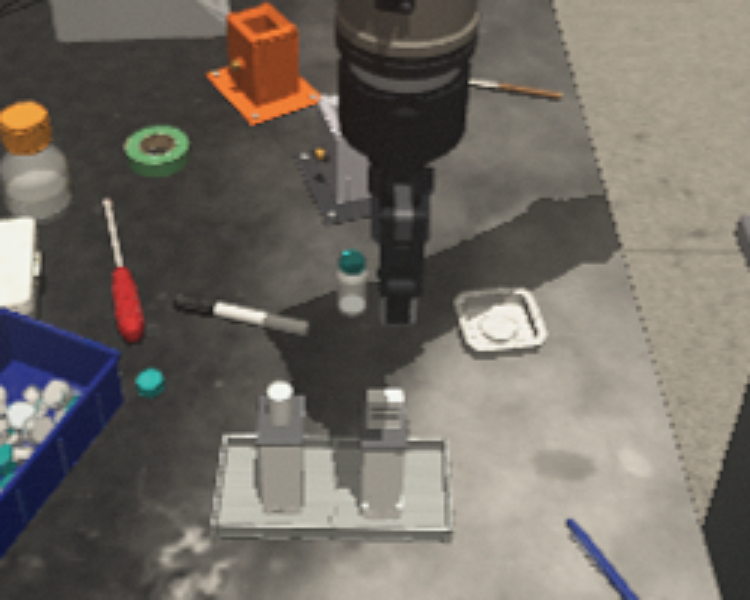

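The gripper stands above the cartridge: the finger tips are at about (398,305) and the tab is at (385,405). Next I'll compare the finger's x in the camera's own frame with the tab's.

Run:
```python
from h import *
f=dict(np.load("/tmp/side2.npz"));w=cloud(f)
P=w.reshape(-1,3);P=P[np.isfinite(P[:,0])];X,Y,Z=P.T
m=(Z>.2)&(Z<.235)&(abs(X-.52)<.05)&(Y>.1)&(Y<.29)
Q=P[m];print(len(Q),Q.min(0),Q.max(0),Q.mean(0))
for s in np.arange(.2,.235,.005):
    q=Q[(Q[:,2]>s)&(Q[:,2]<s+.005)]
    if len(q): print(s.round(3),len(q),q[:,0].min().round(4),q[:,0].max().round(4),np.median(q[:,1]).round(4))
m=(Z>.107)&(Z<.118)&(abs(X-.525)<.025)&(Y>.1)&(Y<.25)
Q=P[m];print("tab",len(Q),Q[:,0].min(),Q[:,0].max(),np.percentile(Q[:,1],[10,50,90]))
A=np.polyfit(Q[:,0],Q[:,1],1);print(A, np.degrees(np.arctan(A[0])))
# collar front face
m=(Z>.03)&(Z<.08)&(abs(X-.525)<.014)&(Y>.15)&(Y<.25)
Q=P[m];A=np.polyfit(Q[:,0],Q[:,1],1);print("body",len(Q),np.degrees(np.arctan(A[0])),np.median(Q[:,1]))
```

```text
Traceback (most recent call last):
ValueError: zero-size array to reduction operation minimum which has no identity
```

Run:
```python
from h import *
f=dict(np.load("/tmp/side2.npz"));w=cloud(f)
for v in (215,235,250,256): print(v,[w[v,u].round(3).tolist() for u in (255,260,263,266,270)])
P=w.reshape(-1,3);P=P[np.isfinite(P[:,0])];X,Y,Z=P.T
m=(Z>.107)&(Z<.118)&(abs(X-.525)<.025)&(Y>.1)&(Y<.25)
Q=P[m];print("tab",len(Q),Q[:,0].min(),Q[:,0].max(),np.percentile(Q[:,1],[10,50,90]))
A=np.polyfit(Q[:,0],Q[:,1],1);print(A, np.degrees(np.arctan(A[0])))
m=(Z>.03)&(Z<.08)&(abs(X-.525)<.014)&(Y>.15)&(Y<.25)
Q=P[m];A=np.polyfit(Q[:,0],Q[:,1],1);print("body",len(Q),np.degrees(np.arctan(A[0])),np.median(Q[:,1]))
```

```text
215 [[0.536, 0.217, 0.328], [0.528, 0.232, 0.341], [0.523, 0.237, 0.345], [0.518, 0.237, 0.346], [0.51, 0.216, 0.328]]
235 [[0.524, -0.087, -0.0], [0.528, 0.261, 0.322], [0.523, 0.262, 0.323], [0.518, 0.26, 0.321], [0.512, 0.262, 0.323]]
250 [[0.525, -0.027, -0.001], [0.526, 0.246, 0.272], [0.521, 0.248, 0.273], [0.515, 0.24, 0.266], [0.483, -0.027, -0.001]]
256 [[0.525, -0.004, -0.001], [0.526, 0.247, 0.257], [0.52, 0.246, 0.257], [0.514, 0.24, 0.251], [0.484, -0.004, -0.001]]
tab 42 0.5134623457797645 0.5371058491922454 [0.19416053 0.19536426 0.19640636]
[0.02048473 0.18451586] 1.173524651006302
body 182 0.5809797700688494 0.2088199496736296
```

Call:
drive_tool([
  {"tx": 0.1, "ty": 0, "tz": -0.8, "rx": 0, "ry": 0, "rz": 0, "grip": -1},
  {"tx": 0, "ty": 0, "tz": -0.8, "rx": 0, "ry": 0, "rz": 0, "grip": -1},
  {"tx": 0, "ty": 0, "tz": -0.8, "rx": 0, "ry": 0, "rz": 0, "grip": -1},
  {"tx": 0, "ty": 0, "tz": -0.8, "rx": 0, "ry": 0, "rz": 0, "grip": -1},
  {"tx": 0, "ty": 0, "tz": -0.8, "rx": 0, "ry": 0, "rz": 0, "grip": -1},
  {"tx": 0, "ty": 0, "tz": -0.8, "rx": 0, "ry": 0, "rz": 0, "grip": -1},
  {"tx": 0, "ty": 0, "tz": -0.5, "rx": 0, "ry": 0, "rz": 0, "grip": -1},
  {"tx": 0, "ty": 0, "tz": -0.1, "rx": 0, "ry": 0, "rz": 0, "grip": -1},
  {"tx": 0, "ty": 0, "tz": 0, "rx": 0, "ry": 0, "rz": 0, "grip": -1},
])

```text
clock: 5.25
tcp_pos: [0.5252, 0.1892, 0.0981]
orientation: [0.004, 3.141, 0.0]
contact_force: [0.2, -0.1, 0.3]
grip_width: 0.0853
```

Call:
drive_tool([
  {"tx": 0, "ty": 0, "tz": 0, "rx": 0, "ry": 0, "rz": 0, "grip": 0.5},
  {"tx": 0, "ty": 0, "tz": 0, "rx": 0, "ry": 0, "rz": 0, "grip": 1},
  {"tx": 0, "ty": 0, "tz": 0, "rx": 0, "ry": 0, "rz": 0, "grip": 1},
  {"tx": 0, "ty": 0, "tz": 0, "rx": 0, "ry": 0, "rz": 0, "grip": 1},
  {"tx": 0, "ty": 0, "tz": 0, "rx": 0, "ry": 0, "rz": 0, "grip": 1},
  {"tx": 0, "ty": 0, "tz": 0, "rx": 0, "ry": 0, "rz": 0, "grip": 1},
  {"tx": 0, "ty": 0, "tz": 0, "rx": 0, "ry": 0, "rz": 0, "grip": 1},
  {"tx": 0, "ty": 0, "tz": 0, "rx": 0, "ry": 0, "rz": 0, "grip": 1},
], grip_force=60)

```text
clock: 6.25
tcp_pos: [0.5249, 0.1891, 0.0979]
orientation: [-0.004, -3.142, -0.0]
contact_force: [-0.3, -0.1, 0.9]
grip_width: -0.0002
```

Run:
```python
from bench import status, eyes
import cv2,numpy as np
o=status.get_obs()
print(o["clock"],o["tcp_pos"],o["contact_force"],o["grip_width"])
f=eyes.grab_frame("side");np.savez("/tmp/side3.npz",**f)
cv2.imwrite("pics/side3.png",cv2.resize(f["frame"][200:350,150:350],None,fx=4,fy=4))
```

```text
6.25 [0.52493861 0.18914623 0.09787717] [-0.31042271 -0.05789975  0.9042808 ] -0.00020261845930022261
```

View pics/side3.png

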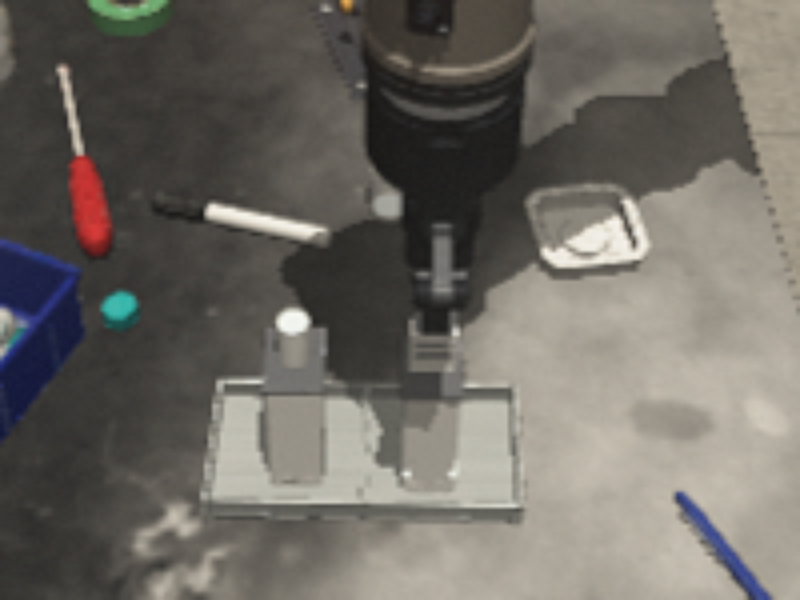

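The grip width is 0, so the jaws shut without the tab. The finger tip sits at about (438,325), just above or behind the tab at (435,345). I'll measure where the fingers really are.

Run:
```python
from h import *
from bench import eyes
f=dict(np.load("/tmp/side3.npz"));w=cloud(f)
for v in range(262,302,2): print(v,[w[v,u].round(3).tolist() for u in (253,257,260,264)])
f=eyes.grab_frame("top");np.savez("/tmp/top3.npz",**f)
cv2.imwrite("pics/top3.png",cv2.resize(f["frame"][130:260,90:290],None,fx=4,fy=4))
w=cloud(f)
for v in range(185,205,3): print(v,[w[v,u].round(3).tolist() for u in (142,148,154,160)])
```

```text
262 [[0.537, 0.202, 0.194], [0.53, 0.23, 0.224], [0.524, 0.233, 0.227], [0.516, 0.221, 0.215]]
264 [[0.537, 0.206, 0.192], [0.529, 0.206, 0.192], [0.525, 0.237, 0.226], [0.515, 0.205, 0.192]]
266 [[0.537, 0.206, 0.187], [0.53, 0.23, 0.213], [0.524, 0.238, 0.222], [0.515, 0.206, 0.187]]
268 [[0.536, 0.205, 0.18], [0.53, 0.234, 0.212], [0.524, 0.24, 0.218], [0.516, 0.234, 0.212]]
270 [[0.537, 0.232, 0.204], [0.53, 0.237, 0.21], [0.524, 0.245, 0.218], [0.517, 0.244, 0.217]]
272 [[0.537, 0.245, 0.213], [0.53, 0.247, 0.215], [0.524, 0.247, 0.216], [0.517, 0.247, 0.216]]
274 [[0.537, 0.246, 0.208], [0.53, 0.249, 0.212], [0.524, 0.251, 0.215], [0.517, 0.25, 0.213]]
276 [[0.537, 0.246, 0.203], [nan, nan, nan], [0.524, 0.25, 0.208], [0.517, 0.251, 0.208]]
278 [[0.535, 0.197, 0.141], [0.527, 0.202, 0.147], [0.521, 0.202, 0.147], [0.503, 0.076, 0.002]]
280 [[0.535, 0.197, 0.134], [0.527, 0.203, 0.141], [0.521, 0.203, 0.142], [0.503, 0.081, -0.001]]
282 [[0.535, 0.197, 0.128], [0.527, 0.203, 0.135], [0.521, 0.204, 0.136], [0.503, 0.087, -0.001]]
284 [[0.535, 0.195, 0.12], [0.526, 0.194, 0.119], 
[... 770 characters left out ...]
084], [0.511, 0.208, 0.083]]
185 [[0.562, 0.236, 0.001], [0.56, 0.208, 0.019], [0.56, 0.19, 0.012], [0.559, 0.168, 0.017]]
188 [[0.551, 0.236, 0.001], [0.551, 0.214, 0.003], [0.55, 0.193, 0.004], [0.55, 0.174, -0.001]]
191 [[0.527, 0.15, 0.235], [0.528, 0.141, 0.212], [0.535, 0.167, 0.082], [0.539, 0.171, 0.007]]
194 [[0.518, 0.149, 0.236], [0.519, 0.137, 0.223], [0.526, 0.168, 0.078], [0.528, 0.167, 0.02]]
197 [[0.514, 0.182, 0.149], [0.511, 0.141, 0.212], [0.516, 0.167, 0.082], [0.518, 0.168, 0.019]]
200 [[0.507, 0.202, 0.093], [0.506, 0.183, 0.092], [0.507, 0.18, 0.044], [0.508, 0.168, 0.019]]
203 [[0.499, 0.235, 0.004], [0.499, 0.214, 0.004], [0.498, 0.193, 0.004], [0.498, 0.172, 0.005]]
```

View pics/top3.png

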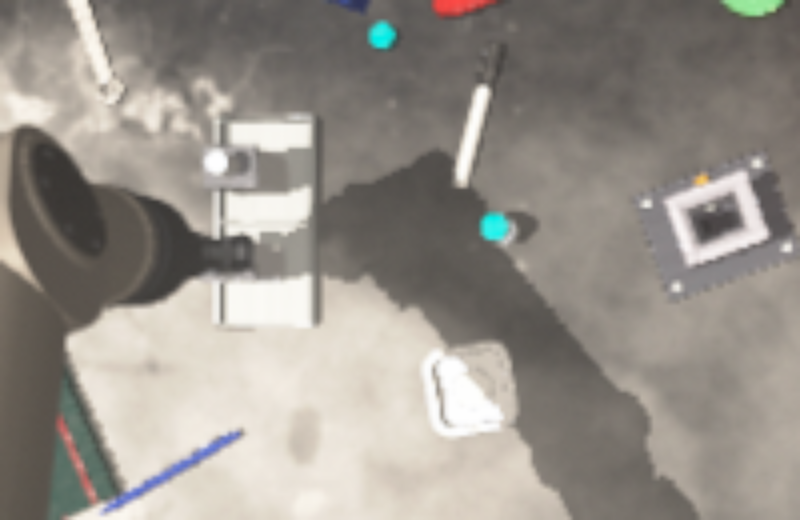

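```bash
python3 - <<'E'
from bench import status, r
print([a for a in dir(r) if not a.startswith("_")], r.grip_depth)
o=status.get_obs();print(o["joints"],o["tcp_pos"],o["contact_force"],o["moment"])
E
python3 - <<'E'
from h import *
w=cloud(dict(np.load("/tmp/side3.npz")))
for v in (276,277,278,279,280,281,282,283,284,285): print(v,[w[v,u].round(3).tolist() for u in (252,254,257,260,262,263)])
E
```

```text
['Unreachable', 'grip_depth'] 0.0187
[-0.58367592  0.4180019   0.15894778  1.9444061  -0.09097537  0.78599376
  1.19429764] [0.52494338 0.18913951 0.0978848 ] [-0.12742104  0.05771153 -0.18690479] [-0.02256139 -0.03572945  0.01522708]
276 [[0.534, 0.069, 0.0], [0.536, 0.251, 0.208], [nan, nan, nan], [0.524, 0.25, 0.208], [0.52, 0.247, 0.204], [0.519, 0.252, 0.21]]
277 [[0.534, 0.071, -0.001], [0.535, 0.228, 0.179], [0.527, 0.203, 0.151], [0.522, 0.219, 0.17], [0.518, 0.222, 0.173], [0.517, 0.229, 0.181]]
278 [[0.534, 0.075, -0.001], [0.533, 0.199, 0.143], [0.527, 0.202, 0.147], [0.521, 0.202, 0.147], [0.517, 0.196, 0.14], [0.515, 0.197, 0.141]]
279 [[0.534, 0.077, -0.001], [0.533, 0.197, 0.138], [0.527, 0.203, 0.144], [0.521, 0.201, 0.143], [0.516, 0.195, 0.136], [0.514, 0.196, 0.137]]
280 [[0.537, 0.184, 0.119], [0.533, 0.195, 0.132], [0.527, 0.203, 0.141], [0.521, 0.203, 0.142], [0.516, 0.196, 0.134], [0.514, 0.196, 0.134]]
281 [[0.537, 0.187, 0.12], [0.533, 0.196, 0.13], [0.527, 0.201, 0.137], [0.521, 0.204, 0.139], [0.516, 0.195, 0.129], [0.514, 0.197, 0.131]]
282 [[0.537, 0.192, 0.122], [0.533, 0.195, 0.126], [0.527, 0.203, 0.135], [0.521, 0.204, 0.136], [0.516, 0.196, 0.127], [0.514, 0.19, 0.12]]
283 [[0.537, 0.193, 0.12], [0.533, 0.196, 0.124], [0.527, 0.202, 0.131], [0.521, 0.202, 0.132], [0.516, 0.197, 0.125], [0.514, 0.194, 0.121]]
284 [[0.537, 0.194, 0.118], [0.533, 0.194, 0.119], [0.526, 0.194, 0.119], [0.52, 0.194, 0.118], [0.516, 0.194, 0.119], [0.514, 0.193, 0.118]]
285 [[0.537, 0.199, 0.121], [0.533, 0.195, 0.117], [0.526, 0.194, 0.116], [0.52, 0.196, 0.118], [0.516, 0.194, 0.115], [0.513, 0.193, 0.114]]
```

Run:
```python
from h import *
f=dict(np.load("/tmp/side3.npz"))
cv2.imwrite("pics/side3z.png",cv2.resize(f["frame"][255:330,215:295],None,fx=8,fy=8,interpolation=cv2.INTER_NEAREST))
```

```text
(no output)
```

View pics/side3z.png

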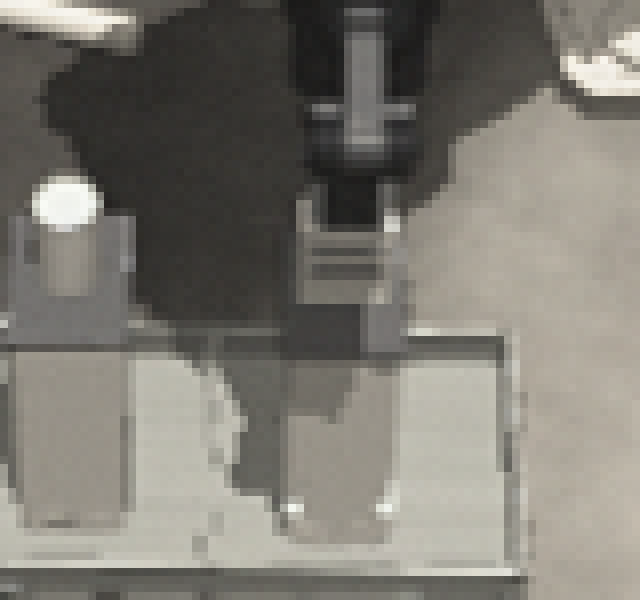

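The jaws shut above the tab. In the depth image the tips are about 30 mm higher than the reported TCP, and the earlier open-jaw frame shows the same offset. I'll open, go down by a further 28 mm while watching the force, and close again.

Call:
drive_tool([
  {"tx": 0, "ty": 0, "tz": 0, "rx": 0, "ry": 0, "rz": 0, "grip": -1},
  {"tx": 0, "ty": 0, "tz": 0, "rx": 0, "ry": 0, "rz": 0, "grip": -1},
  {"tx": 0, "ty": 0, "tz": 0, "rx": 0, "ry": 0, "rz": 0, "grip": -1},
  {"tx": 0, "ty": 0, "tz": 0, "rx": 0, "ry": 0, "rz": 0, "grip": -1},
  {"tx": 0, "ty": 0, "tz": -0.35, "rx": 0, "ry": 0, "rz": 0, "grip": -1},
  {"tx": 0, "ty": 0, "tz": -0.35, "rx": 0, "ry": 0, "rz": 0, "grip": -1},
  {"tx": 0, "ty": 0, "tz": -0.35, "rx": 0, "ry": 0, "rz": 0, "grip": -1},
  {"tx": 0, "ty": 0, "tz": -0.35, "rx": 0, "ry": 0, "rz": 0, "grip": -1},
  {"tx": 0, "ty": 0, "tz": 0, "rx": 0, "ry": 0, "rz": 0, "grip": -1},
])

```text
clock: 7.48
tcp_pos: [0.5245, 0.1889, 0.0691]
orientation: [-0.004, -3.14, 0.001]
contact_force: [-0.7, -0.9, -0.4]
grip_width: 0.085
```

Run:
```python
from bench import status, eyes
from h import *
o=status.get_obs()
print(o["clock"],o["tcp_pos"],o["contact_force"],o["grip_width"])
f=eyes.grab_frame("side");np.savez("/tmp/side4.npz",**f)
cv2.imwrite("pics/side4.png",cv2.resize(f["frame"][240:340,200:310],None,fx=6,fy=6))
w=cloud(f)
for v in range(270,300,2): print(v,[w[v,u].round(3).tolist() for u in (257,260)])
```

```text
7.475 [0.52447169 0.18892031 0.06913882] [-0.6925052  -0.88190793 -0.3595022 ] 0.08500330206475437
270 [[0.529, 0.229, 0.2], [0.524, 0.236, 0.208]]
272 [[0.529, 0.234, 0.201], [0.524, 0.242, 0.21]]
274 [[0.53, 0.247, 0.21], [0.524, 0.247, 0.21]]
276 [[0.53, 0.253, 0.211], [0.524, 0.253, 0.212]]
278 [[0.53, 0.255, 0.208], [0.524, 0.257, 0.21]]
280 [[0.53, 0.257, 0.205], [0.524, 0.256, 0.204]]
282 [[0.529, 0.249, 0.189], [0.524, 0.257, 0.199]]
284 [[0.529, 0.253, 0.189], [0.524, 0.258, 0.194]]
286 [[0.529, 0.258, 0.189], [0.524, 0.257, 0.188]]
288 [[0.529, 0.26, 0.186], [0.524, 0.261, 0.187]]
290 [[0.529, 0.26, 0.18], [0.524, 0.261, 0.181]]
292 [[0.529, 0.251, 0.163], [0.523, 0.251, 0.163]]
294 [[0.529, 0.257, 0.164], [0.523, 0.257, 0.164]]
296 [[0.529, 0.263, 0.166], [0.523, 0.261, 0.164]]
298 [[0.529, 0.265, 0.162], [0.523, 0.264, 0.162]]
```

View pics/side4.png

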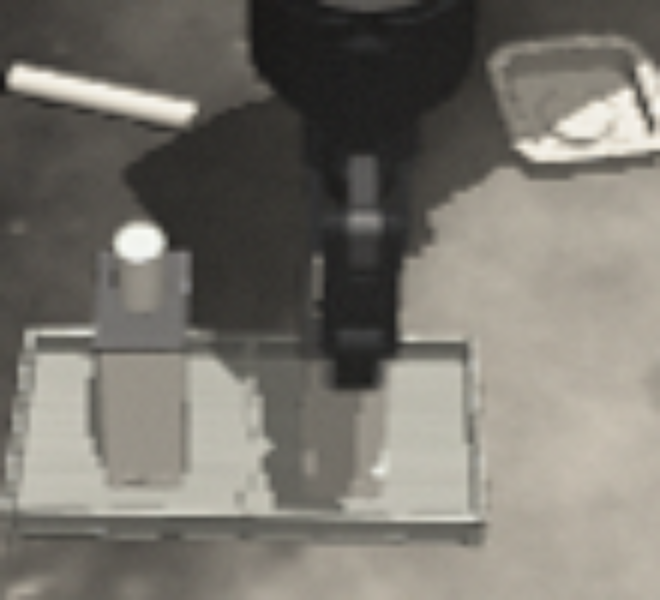

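Call:
drive_tool([
  {"tx": 0, "ty": 0, "tz": 0, "rx": 0, "ry": 0, "rz": 0, "grip": 0.5},
  {"tx": 0, "ty": 0, "tz": 0, "rx": 0, "ry": 0, "rz": 0, "grip": 1},
  {"tx": 0, "ty": 0, "tz": 0, "rx": 0, "ry": 0, "rz": 0, "grip": 1},
  {"tx": 0, "ty": 0, "tz": 0, "rx": 0, "ry": 0, "rz": 0, "grip": 1},
  {"tx": 0, "ty": 0, "tz": 0, "rx": 0, "ry": 0, "rz": 0, "grip": 1},
  {"tx": 0, "ty": 0, "tz": 0, "rx": 0, "ry": 0, "rz": 0, "grip": 1},
  {"tx": 0, "ty": 0, "tz": 0, "rx": 0, "ry": 0, "rz": 0, "grip": 1},
], grip_force=60)

```text
clock: 8.4
tcp_pos: [0.5251, 0.1891, 0.0701]
orientation: [0.004, 3.141, 0.0]
contact_force: [0.5, -0.3, 2.2]
grip_width: 0.0112
```

Run:
```python
from bench import status, eyes
from h import *
o=status.get_obs()
print(o["clock"],o["tcp_pos"],o["contact_force"],o["grip_width"])
f=eyes.grab_frame("side");np.savez("/tmp/side5.npz",**f)
cv2.imwrite("pics/side5.png",cv2.resize(f["frame"][240:340,200:310],None,fx=6,fy=6))
w=cloud(f)
for v in range(276,306,2): print(v,[w[v,u].round(3).tolist() for u in (253,257,260,263)])
```

```text
8.4 [0.52513573 0.18913762 0.07008433] [ 0.48908098 -0.30893396  2.1690435 ] 0.011185741137876596
276 [[0.536, 0.208, 0.16], [0.529, 0.24, 0.196], [0.524, 0.239, 0.195], [0.516, 0.208, 0.16]]
278 [[0.537, 0.235, 0.185], [0.529, 0.243, 0.194], [0.524, 0.243, 0.194], [0.517, 0.236, 0.186]]
280 [[0.537, 0.246, 0.192], [nan, nan, nan], [0.524, 0.244, 0.19], [0.518, 0.245, 0.19]]
282 [[0.537, 0.251, 0.192], [0.529, 0.25, 0.19], [0.524, 0.25, 0.191], [0.518, 0.25, 0.191]]
284 [[0.537, 0.251, 0.186], [0.529, 0.252, 0.187], [0.524, 0.252, 0.188], [0.518, 0.251, 0.186]]
286 [[0.537, 0.25, 0.179], [0.529, 0.249, 0.178], [0.523, 0.251, 0.18], [0.518, 0.251, 0.181]]
288 [[0.536, 0.231, 0.151], [0.528, 0.226, 0.145], [0.522, 0.227, 0.145], [0.516, 0.232, 0.152]]
290 [[0.535, 0.201, 0.108], [0.527, 0.208, 0.116], [0.52, 0.209, 0.117], [0.513, 0.195, 0.101]]
292 [[0.535, 0.202, 0.103], [0.526, 0.207, 0.109], [0.52, 0.211, 0.113], [0.512, 0.19, 0.088]]
294 [[0.534, 0.199, 0.092], [0.526, 0.208, 0.103], [0.52, 0.206, 0.101], [0.513, 0.197, 0.09]]
296 [[0.534, 0.204, 0.091], [0.526, 0.206, 0.094], [0.519, 0.204, 0.092], [0.513, 0.204, 0.091]]
298 [[0.534, 0.207, 0.088], [0.526, 0.207, 0.089], [0.519, 0.208, 0.09], [0.513, 0.209, 0.092]]
300 [[0.534, 0.212, 0.088], [0.526, 0.212, 0.088], [0.519, 0.211, 0.087], [0.513, 0.211, 0.087]]
302 [[0.534, 0.211, 0.08], [0.526, 0.21, 0.078], [0.519, 0.21, 0.079], [0.513, 0.209, 0.078]]
304 [[0.534, 0.208, 0.07], [0.525, 0.209, 0.071], [0.519, 0.209, 0.071], [0.512, 0.209, 0.071]]
```

View pics/side5.png

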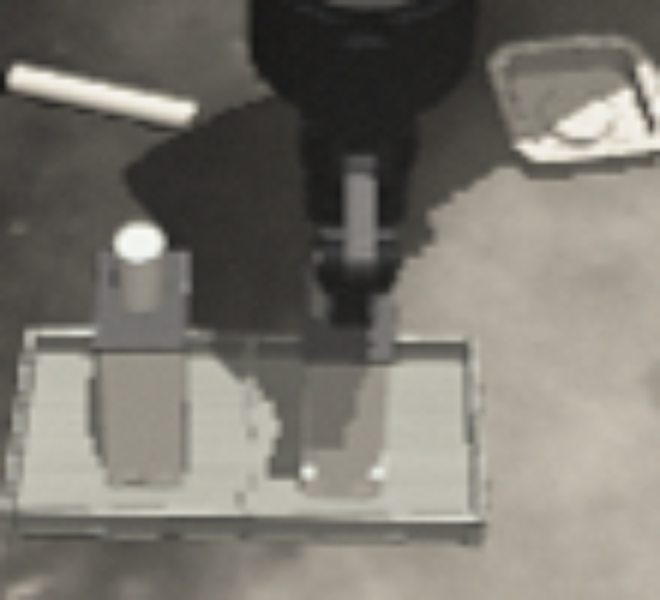

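The tab is gripped (11.2 mm measured, 12 mm nominal). Now I'll lift.

Call:
drive_tool([
  {"tx": 0, "ty": 0, "tz": 0.3, "rx": 0, "ry": 0, "rz": 0, "grip": 1},
  {"tx": 0, "ty": 0, "tz": 0.7, "rx": 0, "ry": 0, "rz": 0, "grip": 1},
  {"tx": 0, "ty": 0, "tz": 1, "rx": 0, "ry": 0, "rz": 0, "grip": 1},
  {"tx": 0, "ty": 0, "tz": 1, "rx": 0, "ry": 0, "rz": 0, "grip": 1},
  {"tx": 0, "ty": 0, "tz": 1, "rx": 0, "ry": 0, "rz": 0, "grip": 1},
  {"tx": 0, "ty": 0, "tz": 1, "rx": 0, "ry": 0, "rz": 0, "grip": 1},
  {"tx": 0, "ty": 0, "tz": 0.8, "rx": 0, "ry": 0, "rz": 0, "grip": 1},
  {"tx": 0, "ty": 0, "tz": 0.3, "rx": 0, "ry": 0, "rz": 0, "grip": 1},
  {"tx": 0, "ty": 0, "tz": 0, "rx": 0, "ry": 0, "rz": 0, "grip": 1},
], grip_force=80)

```text
clock: 9.57
tcp_pos: [0.525, 0.1892, 0.1921]
orientation: [0.004, 3.141, 0.0]
contact_force: [-0.5, -0.7, -1.0]
grip_width: 0.0108
```

Run:
```python
from bench import status, eyes
from h import *
o=status.get_obs()
print(o["clock"],o["tcp_pos"],o["contact_force"],o["moment"],o["grip_width"])
f=eyes.grab_frame("side");np.savez("/tmp/side6.npz",**f)
cv2.imwrite("pics/side6.png",cv2.resize(f["frame"][200:350,180:330],None,fx=4,fy=4))
w=cloud(f);P=w.reshape(-1,3);P=P[np.isfinite(P[:,0])];X,Y,Z=P.T
for lo,hi in((.13,.15),(.15,.17),(.17,.2)):
    m=(Z>lo)&(Z<hi)&(abs(X-.525)<.03)&(abs(Y-.2)<.035);Q=P[m]
    if len(Q): print(lo,len(Q),Q[:,0].min(),Q[:,0].max(),np.median(Q[:,1]),np.polyfit(Q[:,0],Q[:,1],1)[0])
```

```text
9.575 [0.52495811 0.18916095 0.1920864 ] [-0.46964199 -0.73486482 -0.97929527] [0.00227907 0.0184081  0.00536453] 0.01081948832501591
0.13 95 0.5106110822817183 0.5396641173471745 0.20926053666538436 -0.05538108134474016
0.15 93 0.5112362009520747 0.5402565331797038 0.2093106016366746 0.014928743703976196
0.17 163 0.5106587892296375 0.5405766891434097 0.209562296360284 -0.061379028702941284
```

View pics/side6.png

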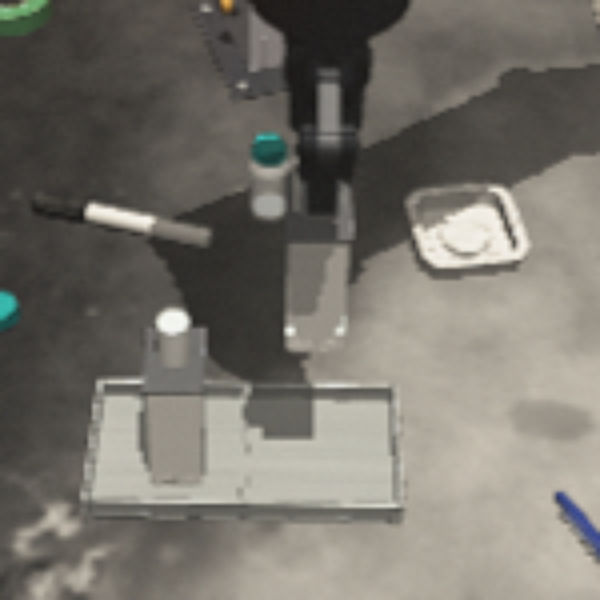

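The cartridge is lifted and hangs upright, and the blank is undisturbed. Moving over the grey holder, now.

Call:
drive_tool([
  {"tx": 0.06, "ty": -0.93, "tz": 0, "rx": 0, "ry": 0, "rz": 0.11, "grip": 1},
  {"tx": 0.06, "ty": -0.93, "tz": 0, "rx": 0, "ry": 0, "rz": 0.11, "grip": 1},
  {"tx": 0.06, "ty": -0.93, "tz": 0, "rx": 0, "ry": 0, "rz": 0.11, "grip": 1},
  {"tx": 0.06, "ty": -0.93, "tz": 0, "rx": 0, "ry": 0, "rz": 0.11, "grip": 1},
  {"tx": 0.06, "ty": -0.93, "tz": 0, "rx": 0, "ry": 0, "rz": 0.11, "grip": 1},
  {"tx": 0.06, "ty": -0.93, "tz": 0, "rx": 0, "ry": 0, "rz": 0.11, "grip": 1},
  {"tx": 0.06, "ty": -0.93, "tz": 0, "rx": 0, "ry": 0, "rz": 0.11, "grip": 1},
  {"tx": 0.06, "ty": -0.93, "tz": 0, "rx": 0, "ry": 0, "rz": 0.11, "grip": 1},
  {"tx": 0.06, "ty": -0.93, "tz": 0, "rx": 0, "ry": 0, "rz": 0.11, "grip": 1},
  {"tx": 0.06, "ty": -0.93, "tz": 0, "rx": 0, "ry": 0, "rz": 0.11, "grip": 1},
])

```text
clock: 10.88
tcp_pos: [0.5363, 0.0025, 0.1909]
orientation: [0.237, -3.131, 0.0]
contact_force: [0.6, -0.5, -1.9]
grip_width: 0.0107
```

Call:
drive_tool([
  {"tx": 0.06, "ty": -0.93, "tz": 0, "rx": 0, "ry": 0, "rz": 0.11, "grip": 1},
  {"tx": 0.06, "ty": -0.93, "tz": 0, "rx": 0, "ry": 0, "rz": 0.11, "grip": 1},
  {"tx": 0.06, "ty": -0.93, "tz": 0, "rx": 0, "ry": 0, "rz": 0.11, "grip": 1},
  {"tx": 0.06, "ty": -0.93, "tz": 0, "rx": 0, "ry": 0, "rz": 0.11, "grip": 1},
  {"tx": 0.06, "ty": -0.93, "tz": 0, "rx": 0, "ry": 0, "rz": 0.11, "grip": 1},
  {"tx": 0.06, "ty": -0.93, "tz": 0, "rx": 0, "ry": 0, "rz": 0.11, "grip": 1},
  {"tx": 0.06, "ty": -0.93, "tz": 0, "rx": 0, "ry": 0, "rz": 0.11, "grip": 1},
  {"tx": 0.06, "ty": -0.93, "tz": 0, "rx": 0, "ry": 0, "rz": 0.11, "grip": 1},
  {"tx": 0.06, "ty": -0.93, "tz": 0, "rx": 0, "ry": 0, "rz": 0.11, "grip": 1},
])

```text
clock: 12.0
tcp_pos: [0.5471, -0.1647, 0.1908]
orientation: [0.453, -3.107, -0.001]
contact_force: [0.3, 0.3, -0.8]
grip_width: 0.0104
```

Call:
drive_tool([
  {"tx": 0.05, "ty": -0.93, "tz": 0, "rx": 0, "ry": 0, "rz": 0.13, "grip": 1},
  {"tx": 0, "ty": -0.5, "tz": 0, "rx": 0, "ry": 0, "rz": 0.13, "grip": 1},
  {"tx": 0, "ty": -0.3, "tz": 0, "rx": 0, "ry": 0, "rz": 0, "grip": 1},
  {"tx": 0, "ty": 0, "tz": 0, "rx": 0, "ry": 0, "rz": 0, "grip": 1},
  {"tx": 0, "ty": 0, "tz": 0, "rx": 0, "ry": 0, "rz": 0, "grip": 1},
])

```text
clock: 12.62
tcp_pos: [0.5489, -0.198, 0.1918]
orientation: [0.51, -3.1, -0.001]
contact_force: [-0.3, -0.4, -1.4]
grip_width: 0.0103
```

```bash
cat > look.py <<'E'
import sys
from bench import status, eyes
from h import *
from scipy.spatial.transform import Rotation as R
k=sys.argv[1]
o=status.get_obs();M=R.from_rotvec(o["orientation"]).as_matrix()
print(o["clock"],o["tcp_pos"].round(4),o["contact_force"].round(2),o["moment"].round(3),o["grip_width"].round(4),"tooly deg",np.degrees(np.arctan2(M[1,1],M[0,1])).round(2))
ims=[]
for n,(v0,v1,u0,u1) in (("side",(130,250,180,310)),("top",(130,250,205,335))):
    f=eyes.grab_frame(n);np.savez(f"/tmp/{n}_{k}.npz",**f)
    ims.append(cv2.resize(f["frame"][v0:v1,u0:u1],(390,360),interpolation=cv2.INTER_CUBIC))
cv2.imwrite(f"pics/look_{k}.png",np.hstack(ims))
E
python3 look.py a
```

```text
Traceback (most recent call last):
  File "look.py", line 7, in <module>
    print(o["clock"],o["tcp_pos"].round(4),o["contact_force"].round(2),o["moment"].round(3),o["grip_width"].round(4),"tooly deg",np.degrees(np.arctan2(M[1,1],M[0,1])).round(2))
                                                                                            ^^^^^^^^^^^^^^^^^^^^^
AttributeError: 'float' object has no attribute 'round'
```

```bash
sed -i 's/o\["grip_width"\].round(4)/round(o["grip_width"],4)/' look.py; python3 look.py a
```

```text
12.625 [ 0.5489 -0.198   0.1918] [-0.29 -0.39 -1.36] [-0.006 -0.018  0.006] 0.0103 tooly deg 108.7
```

View pics/look_a.png

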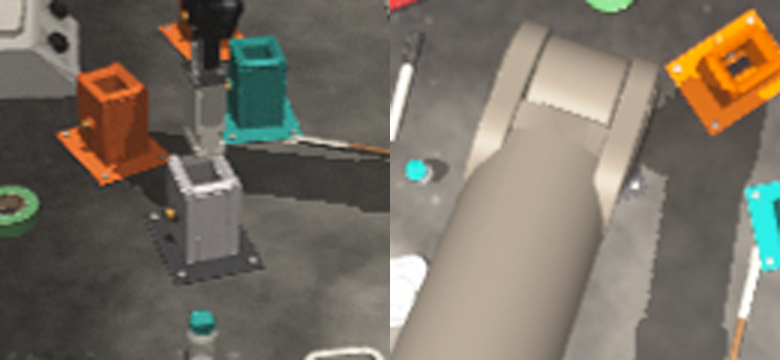

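The side view shows the cartridge hanging over the grey holder at about (205,130), with the mouth at (205,175). The top view is blocked by the arm. Next I'll compare cartridge and holder centres in the holder frame, using the side depth only.

Run:
```python
from h import *
a=np.radians(18.75);ex=np.array([np.cos(a),np.sin(a)]);ey=np.array([-ex[1],ex[0]])
def show(fn,c,zs,tag):
    w=cloud(dict(np.load(fn)));P=w.reshape(-1,3);P=P[np.isfinite(P[:,0])]
    d=(P[:,:2]-c);x=d@ex*1000;y=d@ey*1000;z=P[:,2]
    for lo,hi in zs:
        m=(z>lo)&(z<hi)&(abs(x)<45)&(abs(y)<45)
        print(tag,lo,hi,m.sum(),"x pct",np.percentile(x[m],[0,2,5,95,98,100]).round(1),"y pct",np.percentile(y[m],[0,2,5,50,95,98,100]).round(1))
    return x,y,z
c=np.array([.549,-.198])
for fn in("/tmp/side0.npz","/tmp/side1.npz","/tmp/side_a.npz","/tmp/top0.npz","/tmp/top3.npz"):
    x,y,z=show(fn,c,[(.02,.05),(.05,.08),(.09,.1)],fn)
show("/tmp/side_a.npz",c,[(.13,.15),(.15,.17),(.17,.195),(.195,.21)],"cart")
for fn in("/tmp/side0.npz","/tmp/top0.npz"):
    w=cloud(dict(np.load(fn)));P=w.reshape(-1,3);P=P[np.isfinite(P[:,0])]
    d=(P[:,:2]-c);x=d@ex*1000;y=d@ey*1000;z=P[:,2]
    g=np.full((24,22),'.',dtype='<U1')
    for X,Y,Z in zip(x,y,z):
        i=int((Y+48)//4);j=int((X+44)//4)
        if 0<=i<24 and 0<=j<22: g[i,j]= '#' if Z>.087 else ('o' if Z>.03 and g[i,j]!='#' else g[i,j])
    print(fn);print("\n".join("".join(r) for r in g))
```

```text
/tmp/side0.npz 0.02 0.05 182 x pct [-29.9 -26.5 -23.4  31.7  35.6  38.4] y pct [-39.2 -35.9 -12.9  27.9  30.9  31.9  32.8]
/tmp/side0.npz 0.05 0.08 248 x pct [-29.8 -28.4 -25.3  28.3  28.9  38. ] y pct [-38.9 -34.1 -29.2  27.2  30.8  31.7  33.8]
/tmp/side0.npz 0.09 0.1 124 x pct [-28.4 -27.3 -25.8  25.   26.9  27.6] y pct [-37.7 -34.6 -33.2   4.7  29.1  30.   31.8]
/tmp/side1.npz 0.02 0.05 184 x pct [-29.9 -27.  -23.7  32.5  36.6  38.7] y pct [-37.4 -35.9 -17.   27.9  31.   31.5  31.7]
/tmp/side1.npz 0.05 0.08 245 x pct [-29.5 -28.4 -25.5  28.   28.5  31.5] y pct [-41.  -35.3 -27.6  27.   31.   31.8  32.7]
/tmp/side1.npz 0.09 0.1 127 x pct [-28.3 -27.  -26.   25.4  26.2  27.1] y pct [-38.6 -35.  -33.2   4.7  29.2  30.4  31.1]
/tmp/side_a.npz 0.02 0.05 181 x pct [-30.  -26.5 -23.5  31.6  35.6  38.5] y pct [-37.8 -35.9 -19.9  27.9  30.7  31.7  32.2]
/tmp/side_a.npz 0.05 0.08 249 x pct [-29.6 -27.1 -23.9  28.   28.3  37.5] y pct [-38.3 -36.5 -28.4  27.1  30.9  31.6  32.9]
/tmp/side_a.npz 0.09 0.1 107 x pct [-27.8 -26.7 -24.9  25.4  26.1  27.1] y pct [-38.3 -33.  -31.4   8.   28.8  29.8 
[... 1616 characters left out ...]
oo#############o...
...o###o##ooo#o####...
.....o.o..o...oo......
......................
......................
......................
/tmp/top0.npz
......................
......................
..###.###########.....
..o##############.....
..###############.....
..o####o#oo#o####.....
..o###.......####.....
..o###..ooo..o###.....
..o###..oooo.o###.....
..####..oooo.####.oo..
..o###..oooooo####oo..
..####..oooo.o###.oo..
..o###..oooo.o###.o...
..####..oooo.####.....
..####.......o###.....
..o###.......o###.....
..o##############.....
..o##############.....
..###############.....
...#.#..#...#.#.......
......................
......................
......................
......................
```

Run:
```python
from h import *
a=np.radians(18.75);ex=np.array([np.cos(a),np.sin(a)]);ey=np.array([-ex[1],ex[0]])
c=np.array([.549,-.198])
def loc(fn):
    P=cloud(dict(np.load(fn))).reshape(-1,3);P=P[np.isfinite(P[:,0])]
    d=(P[:,:2]-c);return d@ex*1000,d@ey*1000,P[:,2]*1000
x,y,z=loc("/tmp/side_a.npz")
m=(z>135)&(z<200)&(abs(x)<20)&(abs(y)<30)
for u in range(-14,18,3):
    k=m&(x>=u)&(x<u+3)
    if k.sum(): print(u,k.sum(),np.percentile(y[k],[10,50,90]).round(1))
k=m&(y>15)&(x>-12)&(x<15)
for _ in range(4):
    A=np.polyfit(x[k],y[k],1);k=k&(abs(y-np.polyval(A,x))<2.5)
print("front fit",A,np.degrees(np.arctan(A[0])),k.sum(),np.std(y[k]-np.polyval(A,x[k])))
# vertical dep
B=np.linalg.lstsq(np.c_[x[k],z[k]-170,np.ones(k.sum())],y[k],rcond=None)[0];print("plane",B)
print("holder front")
k=(z>20)&(z<85)&(abs(x)<24)&(y>15)&(y<40)
for _ in range(4):
    A=np.polyfit(x[k],y[k],1);k=k&(abs(y-np.polyval(A,x))<2.5)
print(A,np.degrees(np.arctan(A[0])),k.sum())
B=np.linalg.lstsq(np.c_[x[k],z[k]-50,np.ones(k.sum())],y[k],rcond=None)[0];print("plane",B)
```

```text
-14 18 [18.4 19.9 22.7]
-11 14 [19.  21.3 22.6]
-8 23 [18.3 19.4 22.3]
-5 17 [18.1 20.1 21.4]
-2 18 [18.5 20.4 21.7]
1 20 [19.3 20.2 22.4]
4 19 [18.  20.1 22. ]
7 17 [18.5 19.6 22.3]
10 30 [-3.1 18.6 22.2]
13 49 [-13.   10.3  21.1]
16 32 [-11.    7.4  17.4]
front fit [-1.02135047e-03  2.02179316e+01] -0.05851905086178487 147 1.299509741916501
plane [-2.20906475e-03  4.56987587e-03  2.02244044e+01]
holder front
[2.78971916e-03 2.88099381e+01] 0.1598387192020303 227
plane [2.61690688e-03 3.54760693e-03 2.88018140e+01]
```

Call:
drive_tool([
  {"tx": -0.04, "ty": -0.13, "tz": -0.3, "rx": 0, "ry": 0, "rz": 0, "grip": 1},
  {"tx": 0, "ty": 0, "tz": -0.5, "rx": 0, "ry": 0, "rz": 0, "grip": 1},
  {"tx": 0, "ty": 0, "tz": -0.4, "rx": 0, "ry": 0, "rz": 0, "grip": 1},
  {"tx": 0, "ty": 0, "tz": -0.2, "rx": 0, "ry": 0, "rz": 0, "grip": 1},
  {"tx": 0, "ty": 0, "tz": 0, "rx": 0, "ry": 0, "rz": 0, "grip": 1},
  {"tx": 0, "ty": 0, "tz": 0, "rx": 0, "ry": 0, "rz": 0, "grip": 1},
])

```text
clock: 13.48
tcp_pos: [0.5482, -0.2015, 0.1641]
orientation: [-0.509, 3.1, -0.0]
contact_force: [-0.2, 0.2, -0.5]
grip_width: 0.0106
```

```bash
python3 look.py b
python3 - <<'E'
from h import *
f=dict(np.load("/tmp/side_b.npz"));cv2.imwrite("pics/zb.png",cv2.resize(f["frame"][150:230,205:285],None,fx=7,fy=7,interpolation=cv2.INTER_CUBIC))
E
```

```text
13.475 [ 0.5482 -0.2015  0.1641] [-0.19  0.25 -0.45] [-0.001  0.013  0.036] 0.0106 tooly deg 108.65
```

View pics/zb.png

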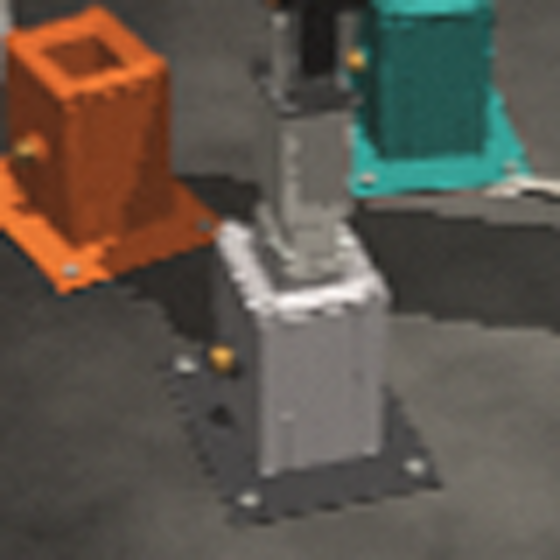

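The cartridge's foot is just above the mouth, its nose at about (315,262) inside the rim. I'll measure once more, then go in slowly.

Run:
```python
from h import *
a=np.radians(18.75);ex=np.array([np.cos(a),np.sin(a)]);ey=np.array([-ex[1],ex[0]])
c=np.array([.5482,-.2015])
P=cloud(dict(np.load("/tmp/side_b.npz"))).reshape(-1,3);P=P[np.isfinite(P[:,0])]
d=(P[:,:2]-c);x=d@ex*1000;y=d@ey*1000;z=P[:,2]*1000
m=(z>112)&(z<180)&(abs(x)<22)&(abs(y)<30)
print("cart x",np.percentile(x[m],[1,3,97,99]).round(1), "front y",np.median(y[m&(y>15)&(x<12)]).round(1))
m=(z>89)&(z<101)&(abs(x)<35)&(abs(y)<45)
print("rim x",np.percentile(x[m],[1,3,97,99]).round(1),"y",np.percentile(y[m],[1,3,97,99]).round(1))
m=(z>20)&(z<85)&(abs(x)<24)&(y>15)&(y<40)
print("holder front",np.median(y[m]))
m=(z>25)&(z<88)&(abs(x)<45)&(abs(y)<24);print("holder x face",np.percentile(x[m],[5,50,95]))
```

```text
cart x [-13.2 -12.8  16.5  16.7] front y 20.0
rim x [-26.9 -25.1  28.3  28.8] y [-33.  -28.8  31.5  32.3]
holder front 31.91268552711282
holder x face [-13.64595794  29.42008306  37.20705375]
```

Call:
drive_tool([
  {"tx": -0.02, "ty": 0, "tz": -0.25, "rx": 0, "ry": 0, "rz": 0, "grip": 1},
  {"tx": 0, "ty": 0, "tz": -0.25, "rx": 0, "ry": 0, "rz": 0, "grip": 1},
  {"tx": 0, "ty": 0, "tz": -0.25, "rx": 0, "ry": 0, "rz": 0, "grip": 1},
  {"tx": 0, "ty": 0, "tz": 0, "rx": 0, "ry": 0, "rz": 0, "grip": 1},
])

```text
clock: 14.08
tcp_pos: [0.5476, -0.2024, 0.1485]
orientation: [0.508, -3.1, 0.002]
contact_force: [1.5, -4.6, -1.4]
grip_width: 0.0107
```

Call:
drive_tool([
  {"tx": 0.02, "ty": -0.05, "tz": 0, "rx": 0, "ry": 0, "rz": 0, "grip": 1},
  {"tx": 0, "ty": 0, "tz": -0.1, "rx": 0, "ry": 0, "rz": 0, "grip": 1},
  {"tx": 0, "ty": 0, "tz": 0, "rx": 0, "ry": 0, "rz": 0, "grip": 1},
])

```text
clock: 14.45
tcp_pos: [0.548, -0.2025, 0.1468]
orientation: [-0.509, 3.1, -0.0]
contact_force: [1.1, -3.5, -1.4]
grip_width: 0.0106
```

```bash
python3 look.py c
```

```text
14.45 [ 0.548  -0.2025  0.1468] [ 1.11 -3.51 -1.38] [-0.829 -0.373 -0.052] 0.0106 tooly deg 108.64
```

Call:
drive_tool([
  {"tx": 0.02, "ty": -0.05, "tz": 0, "rx": 0, "ry": 0, "rz": 0, "grip": 1},
  {"tx": 0, "ty": 0, "tz": 0, "rx": 0, "ry": 0, "rz": 0, "grip": 1},
])

```text
clock: 14.8
tcp_pos: [0.5482, -0.2029, 0.1468]
orientation: [0.509, -3.1, -0.002]
contact_force: [0.1, -0.3, -1.3]
grip_width: 0.0108
```

```bash
python3 look.py d;python3 - <<'E'
from h import *
f=dict(np.load("/tmp/side_d.npz"));cv2.imwrite("pics/zd.png",cv2.resize(f["frame"][150:230,205:285],None,fx=7,fy=7,interpolation=cv2.INTER_CUBIC))
E
```

```text
14.8 [ 0.5482 -0.2029  0.1468] [ 0.07 -0.26 -1.32] [-0.233 -0.08  -0.054] 0.0108 tooly deg 108.66
```

View pics/zd.png

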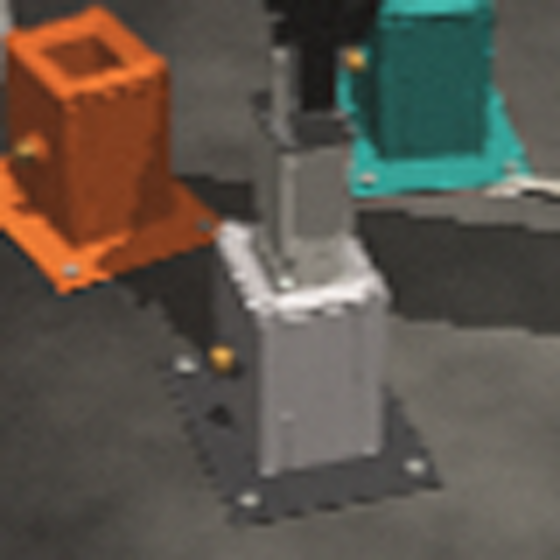

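The cartridge is in the mouth, and the side force has gone. Continuing down.

Call:
drive_tool([
  {"tx": 0, "ty": 0, "tz": -0.2, "rx": 0, "ry": 0, "rz": 0, "grip": 1},
  {"tx": 0, "ty": 0, "tz": -0.2, "rx": 0, "ry": 0, "rz": 0, "grip": 1},
  {"tx": 0, "ty": 0, "tz": 0, "rx": 0, "ry": 0, "rz": 0, "grip": 1},
])

```text
clock: 15.28
tcp_pos: [0.548, -0.2032, 0.1383]
orientation: [0.509, -3.099, -0.001]
contact_force: [0.3, 0.1, -1.4]
grip_width: 0.0106
```

```bash
python3 -c "
from bench import status;o=status.get_obs();print(o['contact_force'],o['moment'],o['tcp_pos'])"
```

```text
[ 0.32039325  0.07023065 -1.43102514] [ 0.04325675  0.02333177 -0.02205858] [ 0.5479671  -0.20321688  0.13832244]
```

Call:
drive_tool([
  {"tx": 0, "ty": 0, "tz": -0.2, "rx": 0, "ry": 0, "rz": 0, "grip": 1},
  {"tx": 0, "ty": 0, "tz": -0.15, "rx": 0, "ry": 0, "rz": 0, "grip": 1},
  {"tx": 0, "ty": 0, "tz": 0, "rx": 0, "ry": 0, "rz": 0, "grip": 1},
])

```text
clock: 15.65
tcp_pos: [0.5481, -0.2033, 0.1315]
orientation: [0.509, -3.099, -0.001]
contact_force: [0.5, 0.3, -1.0]
grip_width: 0.0102
```

Call:
drive_tool([
  {"tx": 0, "ty": 0, "tz": -0.15, "rx": 0, "ry": 0, "rz": 0, "grip": 1},
  {"tx": 0, "ty": 0, "tz": 0, "rx": 0, "ry": 0, "rz": 0, "grip": 1},
])

```text
clock: 15.9
tcp_pos: [0.5482, -0.2034, 0.1287]
orientation: [0.509, -3.1, -0.0]
contact_force: [0.0, -0.1, -0.9]
grip_width: 0.0109
```

Call:
drive_tool([
  {"tx": 0, "ty": 0, "tz": -0.15, "rx": 0, "ry": 0, "rz": 0, "grip": 1},
  {"tx": 0, "ty": 0, "tz": 0, "rx": 0, "ry": 0, "rz": 0, "grip": 1},
])

```text
clock: 16.15
tcp_pos: [0.5482, -0.2034, 0.1257]
orientation: [0.509, -3.1, -0.0]
contact_force: [-0.4, 0.4, -0.1]
grip_width: 0.0103
```

Call:
drive_tool([
  {"tx": 0, "ty": 0, "tz": -0.1, "rx": 0, "ry": 0, "rz": 0, "grip": 1},
  {"tx": 0, "ty": 0, "tz": 0, "rx": 0, "ry": 0, "rz": 0, "grip": 1},
])

```text
clock: 16.4
tcp_pos: [0.5483, -0.2034, 0.1238]
orientation: [0.509, -3.1, -0.0]
contact_force: [-0.3, 0.6, -1.2]
grip_width: 0.0101
```

Call:
drive_tool([
  {"tx": 0, "ty": 0, "tz": -0.1, "rx": 0, "ry": 0, "rz": 0, "grip": 1},
  {"tx": 0, "ty": 0, "tz": 0, "rx": 0, "ry": 0, "rz": 0, "grip": 1},
])

```text
clock: 16.65
tcp_pos: [0.5482, -0.2034, 0.1217]
orientation: [0.509, -3.1, -0.0]
contact_force: [0.6, -0.3, -1.4]
grip_width: 0.0105
```

Call:
drive_tool([
  {"tx": 0, "ty": 0, "tz": -0.1, "rx": 0, "ry": 0, "rz": 0, "grip": 1},
  {"tx": 0, "ty": 0, "tz": 0, "rx": 0, "ry": 0, "rz": 0, "grip": 1},
])

```text
clock: 16.9
tcp_pos: [0.5482, -0.2034, 0.1197]
orientation: [0.509, -3.1, -0.0]
contact_force: [-0.0, -0.2, -1.3]
grip_width: 0.0102
```

Call:
drive_tool([
  {"tx": 0, "ty": 0, "tz": -0.1, "rx": 0, "ry": 0, "rz": 0, "grip": 1},
  {"tx": 0, "ty": 0, "tz": 0, "rx": 0, "ry": 0, "rz": 0, "grip": 1},
])

```text
clock: 17.15
tcp_pos: [0.5482, -0.2034, 0.1177]
orientation: [0.509, -3.1, -0.0]
contact_force: [-0.3, -0.0, -0.7]
grip_width: 0.0106
```

Call:
drive_tool([
  {"tx": 0, "ty": 0, "tz": -0.1, "rx": 0, "ry": 0, "rz": 0, "grip": 1},
  {"tx": 0, "ty": 0, "tz": 0, "rx": 0, "ry": 0, "rz": 0, "grip": 1},
])

```text
clock: 17.4
tcp_pos: [0.5482, -0.2034, 0.1157]
orientation: [0.509, -3.1, -0.0]
contact_force: [-0.3, 0.0, -1.6]
grip_width: 0.0102
```

Call:
drive_tool([
  {"tx": 0, "ty": 0, "tz": -0.1, "rx": 0, "ry": 0, "rz": 0, "grip": 1},
  {"tx": 0, "ty": 0, "tz": 0, "rx": 0, "ry": 0, "rz": 0, "grip": 1},
])

```text
clock: 17.65
tcp_pos: [0.5482, -0.2034, 0.1137]
orientation: [0.509, -3.1, -0.0]
contact_force: [-0.3, 0.2, -0.6]
grip_width: 0.0105
```

Call:
drive_tool([
  {"tx": 0, "ty": 0, "tz": -0.1, "rx": 0, "ry": 0, "rz": 0, "grip": 1},
  {"tx": 0, "ty": 0, "tz": 0, "rx": 0, "ry": 0, "rz": 0, "grip": 1},
])

```text
clock: 17.9
tcp_pos: [0.5482, -0.2034, 0.1117]
orientation: [0.509, -3.1, -0.0]
contact_force: [-0.9, -0.1, -1.3]
grip_width: 0.0106
```

Call:
drive_tool([
  {"tx": 0, "ty": 0, "tz": -0.1, "rx": 0, "ry": 0, "rz": 0, "grip": 1},
  {"tx": 0, "ty": 0, "tz": 0, "rx": 0, "ry": 0, "rz": 0, "grip": 1},
])

```text
clock: 18.15
tcp_pos: [0.5482, -0.2034, 0.1097]
orientation: [0.509, -3.1, -0.0]
contact_force: [0.4, 0.6, -0.9]
grip_width: 0.0103
```

Call:
drive_tool([
  {"tx": 0, "ty": 0, "tz": -0.1, "rx": 0, "ry": 0, "rz": 0, "grip": 1},
  {"tx": 0, "ty": 0, "tz": 0, "rx": 0, "ry": 0, "rz": 0, "grip": 1},
])

```text
clock: 18.4
tcp_pos: [0.5486, -0.2036, 0.1081]
orientation: [-0.509, 3.1, -0.0]
contact_force: [-0.8, 0.2, 1.7]
grip_width: 0.0106
```

Call:
drive_tool([
  {"tx": 0, "ty": 0, "tz": -0.1, "rx": 0, "ry": 0, "rz": 0, "grip": 1},
  {"tx": 0, "ty": 0, "tz": 0, "rx": 0, "ry": 0, "rz": 0, "grip": 1},
])

```text
clock: 18.65
tcp_pos: [0.5486, -0.2036, 0.106]
orientation: [-0.509, 3.1, -0.0]
contact_force: [0.3, 0.5, 2.3]
grip_width: 0.0103
```

Call:
drive_tool([
  {"tx": 0, "ty": 0, "tz": -0.1, "rx": 0, "ry": 0, "rz": 0, "grip": 1},
  {"tx": 0, "ty": 0, "tz": 0, "rx": 0, "ry": 0, "rz": 0, "grip": 1},
])

```text
clock: 18.9
tcp_pos: [0.5483, -0.2036, 0.1039]
orientation: [0.509, -3.1, 0.0]
contact_force: [-0.1, -0.8, 2.9]
grip_width: 0.0104
```

Call:
drive_tool([
  {"tx": 0, "ty": 0, "tz": -0.1, "rx": 0, "ry": 0, "rz": 0, "grip": 1},
  {"tx": 0, "ty": 0, "tz": 0, "rx": 0, "ry": 0, "rz": 0, "grip": 1},
])

```text
clock: 19.15
tcp_pos: [0.5483, -0.2039, 0.1023]
orientation: [-0.508, 3.1, -0.0]
contact_force: [-1.8, 0.2, 6.7]
grip_width: 0.0105
```

Call:
drive_tool([
  {"tx": 0, "ty": 0, "tz": -0.1, "rx": 0, "ry": 0, "rz": 0, "grip": 1},
  {"tx": 0, "ty": 0, "tz": 0, "rx": 0, "ry": 0, "rz": 0, "grip": 1},
])

```text
clock: 19.4
tcp_pos: [0.5483, -0.2039, 0.1003]
orientation: [-0.508, 3.1, -0.0]
contact_force: [-1.9, -1.1, 6.1]
grip_width: 0.0106
```

Call:
drive_tool([
  {"tx": 0, "ty": 0, "tz": -0.1, "rx": 0, "ry": 0, "rz": 0, "grip": 1},
  {"tx": 0, "ty": 0, "tz": 0, "rx": 0, "ry": 0, "rz": 0, "grip": 1},
])

```text
clock: 19.65
tcp_pos: [0.5483, -0.2039, 0.0982]
orientation: [-0.508, 3.1, -0.0]
contact_force: [-0.7, -0.6, 6.2]
grip_width: 0.0105
```

Call:
drive_tool([
  {"tx": 0, "ty": 0, "tz": -0.1, "rx": 0, "ry": 0, "rz": 0, "grip": 1},
  {"tx": 0, "ty": 0, "tz": 0, "rx": 0, "ry": 0, "rz": 0, "grip": 1},
])

```text
clock: 19.9
tcp_pos: [0.5483, -0.2038, 0.0961]
orientation: [-0.508, 3.1, -0.0]
contact_force: [-0.3, -0.9, 4.2]
grip_width: 0.0107
```

Call:
drive_tool([
  {"tx": 0, "ty": 0, "tz": -0.1, "rx": 0, "ry": 0, "rz": 0, "grip": 1},
  {"tx": 0, "ty": 0, "tz": 0, "rx": 0, "ry": 0, "rz": 0, "grip": 1},
])

```text
clock: 20.15
tcp_pos: [0.5483, -0.2038, 0.094]
orientation: [0.508, -3.1, 0.0]
contact_force: [-0.8, -1.2, 5.4]
grip_width: 0.0106
```

Call:
drive_tool([
  {"tx": 0, "ty": 0, "tz": -0.1, "rx": 0, "ry": 0, "rz": 0, "grip": 1},
  {"tx": 0, "ty": 0, "tz": 0, "rx": 0, "ry": 0, "rz": 0, "grip": 1},
])

```text
clock: 20.4
tcp_pos: [0.5483, -0.2038, 0.092]
orientation: [0.508, -3.1, 0.0]
contact_force: [-0.3, -0.5, 3.4]
grip_width: 0.0111
```

Call:
drive_tool([
  {"tx": 0, "ty": 0, "tz": -0.07, "rx": 0, "ry": 0, "rz": 0, "grip": 1},
  {"tx": 0, "ty": 0, "tz": 0, "rx": 0, "ry": 0, "rz": 0, "grip": 1},
])

```text
clock: 20.65
tcp_pos: [0.5483, -0.2038, 0.0906]
orientation: [0.508, -3.1, 0.0]
contact_force: [-1.1, -0.2, 5.1]
grip_width: 0.0103
```

Call:
drive_tool([
  {"tx": 0, "ty": 0, "tz": -0.07, "rx": 0, "ry": 0, "rz": 0, "grip": 1},
  {"tx": 0, "ty": 0, "tz": 0, "rx": 0, "ry": 0, "rz": 0, "grip": 1},
])

```text
clock: 20.9
tcp_pos: [0.5483, -0.2038, 0.0892]
orientation: [0.508, -3.1, 0.0]
contact_force: [-1.8, -0.5, 4.4]
grip_width: 0.0107
```

Call:
drive_tool([
  {"tx": 0, "ty": 0, "tz": -0.07, "rx": 0, "ry": 0, "rz": 0, "grip": 1},
  {"tx": 0, "ty": 0, "tz": 0, "rx": 0, "ry": 0, "rz": 0, "grip": 1},
])

```text
clock: 21.15
tcp_pos: [0.5482, -0.2038, 0.0877]
orientation: [0.508, -3.1, 0.0]
contact_force: [-1.8, -1.7, 4.4]
grip_width: 0.0104
```

Call:
drive_tool([
  {"tx": 0, "ty": 0, "tz": -0.05, "rx": 0, "ry": 0, "rz": 0, "grip": 1},
  {"tx": 0, "ty": 0, "tz": 0, "rx": 0, "ry": 0, "rz": 0, "grip": 1},
])

```text
clock: 21.4
tcp_pos: [0.5482, -0.2037, 0.0866]
orientation: [0.509, -3.1, 0.0]
contact_force: [-0.3, -2.2, 2.3]
grip_width: 0.0109
```

Call:
drive_tool([
  {"tx": 0, "ty": 0, "tz": -0.05, "rx": 0, "ry": 0, "rz": 0, "grip": 1},
  {"tx": 0, "ty": 0, "tz": 0, "rx": 0, "ry": 0, "rz": 0, "grip": 1},
])

```text
clock: 21.65
tcp_pos: [0.5482, -0.2036, 0.0854]
orientation: [0.509, -3.1, 0.0]
contact_force: [-0.1, -2.2, 0.2]
grip_width: 0.0106
```

Call:
drive_tool([
  {"tx": 0, "ty": 0, "tz": -0.05, "rx": 0, "ry": 0, "rz": 0, "grip": 1},
  {"tx": 0, "ty": 0, "tz": 0, "rx": 0, "ry": 0, "rz": 0, "grip": 1},
])

```text
clock: 21.9
tcp_pos: [0.5482, -0.2035, 0.0844]
orientation: [0.509, -3.1, -0.0]
contact_force: [-0.3, -1.3, -0.2]
grip_width: 0.0106
```

Call:
drive_tool([
  {"tx": 0, "ty": 0, "tz": -0.03, "rx": 0, "ry": 0, "rz": 0, "grip": 1},
  {"tx": 0, "ty": 0, "tz": 0, "rx": 0, "ry": 0, "rz": 0, "grip": 1},
])

```text
clock: 22.15
tcp_pos: [0.5482, -0.2035, 0.0841]
orientation: [0.509, -3.1, -0.0]
contact_force: [-1.4, -1.9, 2.2]
grip_width: 0.0108
```

Call:
drive_tool([
  {"tx": 0, "ty": 0, "tz": -0.03, "rx": 0, "ry": 0, "rz": 0, "grip": 1},
  {"tx": 0, "ty": 0, "tz": 0, "rx": 0, "ry": 0, "rz": 0, "grip": 1},
])

```text
clock: 22.4
tcp_pos: [0.5483, -0.2034, 0.0836]
orientation: [0.509, -3.1, -0.0]
contact_force: [-1.5, -2.0, 3.5]
grip_width: 0.0108
```

The force fell off at TCP z of about 0.085 and rises again now, so it has clicked. I'll let go and check.

Call:
drive_tool([
  {"tx": 0, "ty": 0, "tz": 0, "rx": 0, "ry": 0, "rz": 0, "grip": 0.5},
  {"tx": 0, "ty": 0, "tz": 0, "rx": 0, "ry": 0, "rz": 0, "grip": 0.2},
  {"tx": 0, "ty": 0, "tz": 0, "rx": 0, "ry": 0, "rz": 0, "grip": 0},
  {"tx": 0, "ty": 0, "tz": 0, "rx": 0, "ry": 0, "rz": 0, "grip": 0},
])

```text
clock: 22.9
tcp_pos: [0.5484, -0.2032, 0.0834]
orientation: [0.509, -3.1, -0.0]
contact_force: [0.1, -0.5, 0.1]
grip_width: 0.0425
```

```bash
python3 look.py e;python3 - <<'E'
from h import *
f=dict(np.load("/tmp/side_e.npz"));cv2.imwrite("pics/ze.png",cv2.resize(f["frame"][150:230,205:285],None,fx=7,fy=7,interpolation=cv2.INTER_CUBIC))
E
```

```text
22.9 [ 0.5484 -0.2032  0.0834] [ 0.12 -0.46  0.05] [-0.033  0.025 -0.006] 0.0425 tooly deg 108.66
```

View pics/ze.png

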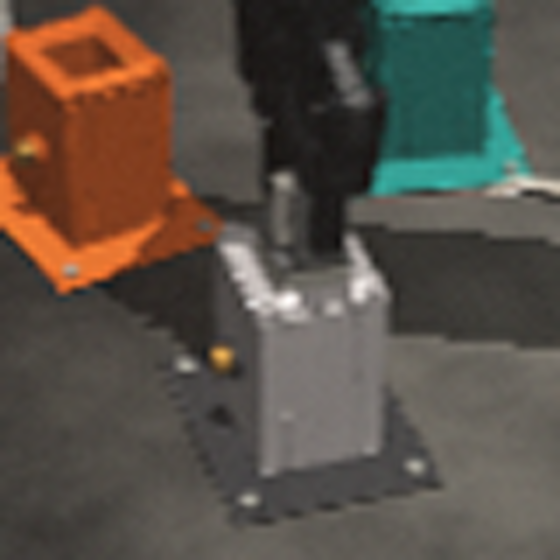

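The cartridge stays down with the jaws open: the collar sits just above the rim at (315,275). Retreating upwards.

Call:
drive_tool([
  {"tx": 0, "ty": 0, "tz": 0.2, "rx": 0, "ry": 0, "rz": 0, "grip": 0},
  {"tx": 0, "ty": 0, "tz": 0.6, "rx": 0, "ry": 0, "rz": 0, "grip": 0},
  {"tx": 0, "ty": 0, "tz": 1, "rx": 0, "ry": 0, "rz": 0, "grip": 0},
  {"tx": 0, "ty": 0, "tz": 1, "rx": 0, "ry": 0, "rz": 0, "grip": 0},
  {"tx": 0, "ty": 0, "tz": 1, "rx": 0, "ry": 0, "rz": 0, "grip": 0},
  {"tx": 0, "ty": 0, "tz": 1, "rx": 0, "ry": 0, "rz": 0, "grip": 0},
  {"tx": 0, "ty": 0, "tz": 0.7, "rx": 0, "ry": 0, "rz": 0, "grip": 0},
  {"tx": 0, "ty": 0, "tz": 0, "rx": 0, "ry": 0, "rz": 0, "grip": 0},
  {"tx": 0, "ty": 0, "tz": 0, "rx": 0, "ry": 0, "rz": 0, "grip": 0},
])

```text
clock: 24.12
tcp_pos: [0.548, -0.2033, 0.193]
orientation: [0.509, -3.099, -0.001]
contact_force: [-0.8, -1.2, -0.1]
grip_width: 0.0429
```

```bash
python3 look.py f;python3 - <<'E'
from h import *
f=dict(np.load("/tmp/side_f.npz"));cv2.imwrite("pics/zf.png",cv2.resize(f["frame"][140:320,180:320],None,fx=4,fy=3.3,interpolation=cv2.INTER_CUBIC))
P=cloud(f).reshape(-1,3);P=P[np.isfinite(P[:,0])]
d=P[:,:2]-[.5482,-.203]
m=(np.hypot(*d.T)<.02)&(P[:,2]>.09)&(P[:,2]<.16)
print("tab top", np.percentile(P[m,2],[50,90,98]).round(4), "tab xy",P[m&(P[:,2]>.112)][:,:2].mean(0))
E
```

```text
24.125 [ 0.548  -0.2033  0.193 ] [-0.85 -1.16 -0.1 ] [0.009 0.016 0.015] 0.0429 tooly deg 108.66
tab top [0.1149 0.1341 0.1354] tab xy [ 0.54972329 -0.1985243 ]
```

View pics/zf.png

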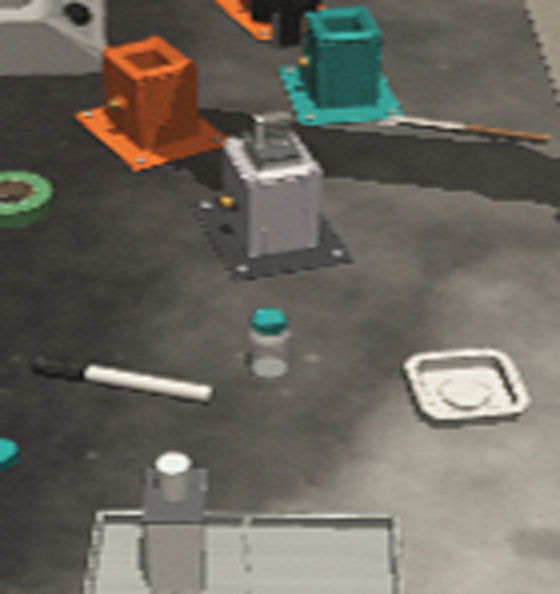

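The tab top is at about 0.1345 m, so the underside is about 16.5 mm above the holder's origin and the cartridge is held. The blank, vial and boat are where they were. Handing in.

```bash
python3 -c "
from bench import workorder;print(workorder.hand_in())"
```

```text
the job is handed in; nothing more can be done
None
```

The grooved cartridge is clicked into the grey metal holder and stays down with the gripper released. I handed the job in at about 24 s; it reports no verdict.

**Insertion by feel:** I pushed in small steps. The highest settled reading between steps was about 7 N. It dropped to about 0 N at the click, then rose to 3.5 N within the next millimetre, where I stopped. I saw no sign of hitting the hard stop.

**Last check:** after release and retreat, the tab top measured about 134.5 mm. That puts the underside about 16.5 mm above the holder's origin, inside the held range of 14 to 35 mm. The cartridge looks upright and centred, and the gripper is well clear of it. The blank, vial and weighing boat look undisturbed in the final side picture.

**What failed or disagreed:**
- My first move commands were refused because every row needs all its fields.
- The first grasp closed on nothing above the tab: the real finger tips sit about 30 mm higher than the reported TCP. I corrected for this from the depth image, and the second grasp held.
- The two cameras disagreed by about 3 mm. A side force of about 5 N in the lead-in showed a 2 mm offset, which I corrected before going deeper.
- The arm blocked the top camera over the holder, so the final check rests on the side camera alone.

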